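Clamp a tile and pencil its middle line

TASK

Lock the toggle clamp down on the straightedge so that it holds the tile, then pick up the pencil and draw it slowly along the straightedge's free edge with its point on the tile from the tile's far side to its near side. Do not shift the tile or the straightedge in the jig or knock the things around; finish with the clamp locked and the pencil laid down on the table beside the jig.

Things in the scene. Friction and masses are not known exactly. Their poses are not given: they have to be found in the camera images.
- marking_jig: Fixed jig: plywood board 200 (x) x 270 (y) x 18 mm; origin under its centre, x along the line to be drawn, roughly away from the robot, y left, z up. Side fence (top 38 mm above the table) at y = 26 to 42 mm; toggle clamp left of it at x = 0. Clamp locked: at y = 0 its spindle bolt reaches 75 mm over the table, left of that the clamp 80 mm; right of y = -12 mm all is under 33 mm.
- clamp_handle (a joint): Toggle clamp's handle, rad. 0: open, handle 80 degrees above level, spindle raised. Grows as the handle swings to the jig's left (+y, away from the spindle) and down, lowering the spindle, which meets the straightedge at 0.95, a spring then resists (about 4 N at the grip); over-centre at 1.24; press on to the stop at 1.34 (3 degrees above level), where it stays. Short of 1.24 it does not hold.
- handle_grip (a point): Point on the axis of the handle's black round grip (17 mm thick, 66 mm long), 105 mm from the handle's pivot and 23 mm short of the grip's end. It moves in a circle of 105 mm radius about handle_pivot in the jig's y-z plane: about 163 down to 65 mm above the table.
- handle_pivot (a point): Pivot of the handle: x = 0, y = +104.5 mm, 60 mm above the table in the jig's frame. It does not move in the jig. The handle turns about the jig's x direction.
- clamp_spindle: Sprung spindle with a round rubber foot (17 mm) at the clamp arm's end, origin at the foot's face. Locked, it stands upright on the straightedge's middle (x = 0, y = 0 of the jig), 50 mm left of the straightedge's free edge.
- tile: Loose plain terracotta-coloured tile, 150 x 150 x 9 mm, origin under its centre, axes as the jig's (x along the line); it lies on the board, its top 27 mm above the table.
- straightedge: Loose flat aluminium straightedge 200 (x) x 75 (y) x 5 mm, lying on the tile, its underside 27 mm above the table; origin under its centre, x along the line. Its free edge, along which the pencil runs, is the right one at y = -37.5 mm; the line runs over the tile from x = +75 mm (far) to x = -75 mm (near).
- pencil: Loose plain blue round pencil, 150 mm long, 8 mm thick, about 20 g, lying flat on the table right of the jig, its point roughly toward the robot (within about 45 degrees). One half of it tapers slowly to the 4 mm round point, the other end is thick and blunt. Origin in the middle of its length, at its underside as it first lies; its y axis points to the blunt end, away from the point.
- pencil_tip (a point): The pencil's point: the tapered end, on its axis (4 mm above the table as it lies), 75 mm from the middle. Being rounded, the point lies 1 to 3 mm above a surface that the slanting pencil touches.
- test_cup: Bystander: small two-coloured cup, 64 mm wide, 63 mm high, origin under its centre. Leave it standing.
- trimming_loop: Bystander: wooden tool with a wire loop, 181 mm long, 10 mm thick, lying on the right; origin at its middle, underside. Leave it.

How it is judged:
On the way, in this order (a step that is already met when the one before it is completed fails the run):
1. the clamp is locked past its over-centre point and presses on the straightedge (value of joint clamp_handle above 1.27 rad and contact force between clamp_spindle and straightedge above 8 N), for 0.2 s.
2. the pencil's point touches the tile at the straightedge's edge, near the tile's far side (within 25 mm of it) (x of pencil_tip in the frame of straightedge between 0.05 and 0.08 m and y of pencil_tip in the frame of straightedge between -0.0445 and -0.0345 m and z of pencil_tip in the frame of straightedge between -0.003 and 0.005 m and contact force between pencil and tile above 0.05 N).
3. the pencil's point touches the tile at the straightedge's edge, a quarter of the way along (x of pencil_tip in the frame of straightedge between 0.024 and 0.044 m and y of pencil_tip in the frame of straightedge between -0.0445 and -0.0345 m and z of pencil_tip in the frame of straightedge between -0.003 and 0.005 m and contact force between pencil and tile above 0.05 N).
4. the pencil's point touches the tile at the straightedge's edge, at the middle (x of pencil_tip in the frame of straightedge between -0.002 and 0.018 m and y of pencil_tip in the frame of straightedge between -0.0445 and -0.0345 m and z of pencil_tip in the frame of straightedge between -0.003 and 0.005 m and contact force between pencil and tile above 0.05 N).
5. the pencil's point touches the tile at the straightedge's edge, three quarters of the way along (x of pencil_tip in the frame of straightedge between -0.044 and -0.018 m and y of pencil_tip in the frame of straightedge between -0.0445 and -0.0345 m and z of pencil_tip in the frame of straightedge between -0.003 and 0.005 m and contact force between pencil and tile above 0.05 N).
6. the pencil's point touches the tile at the straightedge's edge, near the tile's near side (within 25 mm of it) (x of pencil_tip in the frame of straightedge between -0.08 and -0.052 m and y of pencil_tip in the frame of straightedge between -0.0445 and -0.0345 m and z of pencil_tip in the frame of straightedge between -0.003 and 0.005 m and contact force between pencil and tile above 0.05 N).
At the end, for the whole second after the job is handed in: Clamp handle past its over-centre point (joint above 1.27), spindle pressing on the straightedge with over 8 N; tile and straightedge within 5 mm (across) and 7 mm (along) of their places in the jig; pencil lying still on the table, its middle and its point lower than 15 mm (all of step 1 and x of straightedge in the frame of marking_jig between -0.007 and 0.007 m and y of straightedge in the frame of marking_jig between -0.017 and -0.007 m and x of tile in the frame of marking_jig between -0.007 and 0.007 m and y of tile in the frame of marking_jig between -0.0545 and -0.0445 m and height (world z) of pencil_tip between -0.01 and 0.015 m and height (world z) of pencil below 0.015 m and linear speed of pencil below 0.03 m/s); the robot touches nothing.
It fails at once if the tile or the straightedge is shifted in the jig (more than 5 mm across, 7 mm along) (not (x of straightedge in the frame of marking_jig between -0.007 and 0.007 m and y of straightedge in the frame of marking_jig between -0.017 and -0.007 m and x of tile in the frame of marking_jig between -0.007 and 0.007 m and y of tile in the frame of marking_jig between -0.0545 and -0.0445 m)).
It fails at once if the pencil is moved faster than 0.12 m/s while its point is on the line (x of pencil_tip in the frame of straightedge between -0.075 and 0.075 m and y of pencil_tip in the frame of straightedge between -0.0445 and -0.0345 m and z of pencil_tip in the frame of straightedge between -0.003 and 0.005 m and linear speed of pencil above 0.12 m/s).
It fails at once if the cup or the loop tool is knocked away (moved by more than 30 mm) (distance of any of test_cup, trimming_loop from where it was at the start of the episode above 0.03 m).
It also fails if it takes over 69 s, if anything falls off the work surface, if the arm or the gripper's body presses on something with over 40 N, if the wrist force passes 120 N, or if a joint passes its speed limit or range.

ROBOT

A 6-joint arm with a two-finger parallel gripper is mounted at the origin on the work surface; the furniture and walls round the work are solid. World frame = base frame: x ahead of the robot, y to its left, z up, the work surface at z = 0. Lengths are in m, angles in rad, forces in N, time in s.
With the tool pointing down it reaches from about 0.375 to 0.9 m from the base axis. Payload 3.1 kg.
Tool frame: the origin (TCP) lies at the very end of the fingers, on their centre line; the grasp point (between the pads) lies 19 mm behind it; z points along the fingers, y is the line along which they close (so a half turn about z gives the same grasp; the last joint's range is limited). The gripper opens to 87 mm and grips with 3 to 60 N. Pads are 19 mm wide; open, the fingers measure 117 mm over their backs; the gripper's body (75 mm by 190 mm) begins 51 mm behind the grasp point.
Start: joints at [0.946, 0.527, 1.433, -0, 1.181, -0.178], TCP at [0.27, 0.564, 0.186] pointing down, gripper open.
Joint ranges: [-3.08, 3.08], [-0.75, 2.2], [0.22, 2.44], [-1.43, 4.57], [0, 2.65], [-2.85, 2.85]. Speed limits (rad/s): [2.79, 2.79, 3.14, 3.14, 3.14, 3.14].

INTERFACE

Orientations are given as a unit quaternion [x, y, z, w].
In Python, from rig import robot gives the robot as it stands. The module is installed in compiled form; this text tells all that it offers.
- The arm moves only by the tool play_rows, never from a script. Its argument "steps" is one flat list of numbers, 5 for each row, row after row: the opening, from -1 (shut) to 1 (fully open), then the shift along the tool's x, y, z as a fraction of full scale, then the turn about the tool's z as a fraction of full scale. In form: [claw, tx, ty, tz, twist, claw, tx, ty, tz, twist, ...]. A call has exactly 10 rows; each row shifts and turns the commanded pose from where the row before left it, along the tool's axes as they then stand; what a row does not reach is not made up. Full scale, the value 1, is 0.03 m for a shift and 0.1 rad for a turn. A row lasts 1/10 s, in which the tool goes at most 50 mm and 8.59 degrees, less where a joint would pass 70% of its speed; a pose out of reach is approached as far as the arm can. A call with a number of a shift or a turn outside -1 to 1 is refused whole. A call with a gripper value outside its range is refused whole. The fingers move at their own pace and stop on an object; "grip_force" is the grip in N (left out, the last holds). Time passes only in rows, so rows that do not move let the fingers close, or fill a call up. It gives the time, the measured TCP pose, the force, the opening and the grip force at its end, in the units of the state.
- robot.get_obs(): the state, without advancing time (a new reading comes with each control period).
- robot.camera(name): name is "side" or "top"; returns a dict with "image" (384x512x3 uint8, red, green, blue), "mtx" (3x3 intrinsics, pixels), "D" ([k1, k2, p1, p2, k3] as OpenCV has them; the pictures are not rectified), "rvec" (rotation vector, rad) and "tvec" (3), from world to camera coordinates, as OpenCV has them. Camera axes: x right, y down, z forward; pixel columns grow to the right and rows downward; lengths in m; the calibration is good to about 2 mm. A picture is of the moment at which its call begins. There is no depth.
- robot.hand_in(): hands the job in; it is judged then, once.
The state is a dict: "time": time; "q": joint angles; "joint_velocities": joint speeds; "joint_torque": joint torques, N m; "position": TCP position; "tool_rot": TCP orientation; "ft_force": force on the tool from outside, world axes, zero at the start; "moment": the same for the moment, N m; "grip_width": finger opening in m; "grip_force": force on a finger pad.
Only numpy, scipy, OpenCV 4.12 (cv2) and the standard library are available. Lean on these libraries where they do the work, as an engineer would, in place of code of your own. Each camera call takes 0.05 s, during which the arm holds its last target. There are 200 camera calls.

## Working session

There is one attempt and no reset: what is moved stays moved. The work goes in short steps, Python scripts to look and compute and a tool call to move; the robot and the scene stay as the last step left them, time stands still between calls to the robot, and variables do not carry over. Pictures are saved under pics/ and viewed, at most 10 in all, crops included, and the job is handed in when it is done.

Besides the shell and the picture viewer there is one more tool, called after "Emit:" as a command line: name --argument value ..., lists and objects as JSON in quotes. play_rows: Moves the arm, as the interface text tells. Shift numbers are shares of 0.03 m and turn numbers shares of 0.1 rad, none past 1 either way. Its arguments: {"type":"object","properties":{"steps":{"type":"array"},"grip_force":{"type":"number"}},"required":["steps"]}

```bash
mkdir -p pics; cat > h.py <<'E'
import numpy as np, cv2, pickle
from rig import robot
from scipy.spatial.transform import Rotation as R
def snap(n,save=None):
    c=robot.camera(n)
    if save: cv2.imwrite('pics/'+save,cv2.cvtColor(c['image'],cv2.COLOR_RGB2BGR))
    return c
def ray(c,p):
    u=cv2.undistortPoints(np.array([[p]],float),np.array(c['mtx']),np.array(c['D'])).ravel()
    M=cv2.Rodrigues(np.array(c['rvec'],float))[0];t=np.array(c['tvec'],float).ravel()
    return -M.T@t, M.T@np.array([u[0],u[1],1])
def onz(c,p,z):
    o,d=ray(c,p); return o+d*(z-o[2])/d[2]
def tri(c1,p1,c2,p2):
    o1,d1=ray(c1,p1);o2,d2=ray(c2,p2)
    s=np.linalg.lstsq(np.c_[d1,-d2],o2-o1,rcond=None)[0]
    a=o1+d1*s[0];b=o2+d2*s[1]; return (a+b)/2,np.linalg.norm(a-b)
def proj(c,X):
    return cv2.projectPoints(np.array(X,float).reshape(-1,3),np.array(c['rvec'],float),np.array(c['tvec'],float),np.array(c['mtx']),np.array(c['D']))[0].reshape(-1,2)
E
python3 - <<'E'
from h import *
np.set_printoptions(precision=4,suppress=True)
for n in('top','side'):
    c=snap(n,n+'0.png');pickle.dump(c,open(n+'0.pkl','wb'));print(n,ray(c,(256,192)))
o=robot.get_obs();print(o)
E
```

```text
top (array([0.3697, 0.0413, 1.2244]), array([ 0.1147, -0.0191, -0.9932]))
side (array([ 0.5235, -1.128 ,  0.8445]), array([-0.0201,  0.843 , -0.5376]))
{'time': 0.1, 'q': array([ 0.9455,  0.5284,  1.4338,  0.    ,  1.1814, -0.1785]), 'joint_velocities': array([-0.0001, -0.0015, -0.003 ,  0.0004,  0.0014, -0.0002]), 'joint_torque': array([ -0.0003, -44.0985, -17.7151,   0.0635,   0.0534,  -0.    ]), 'position': array([0.2696, 0.5631, 0.1848]), 'tool_rot': array([ 0.2216,  0.9751, -0.0009, -0.0004]), 'ft_force': array([ 0.0733,  0.5673, -0.0655]), 'moment': array([-0.0331, -0.0325,  0.025 ]), 'grip_force': 0.0, 'grip_width': 0.08694822317949928}
```

View pics/top0.png

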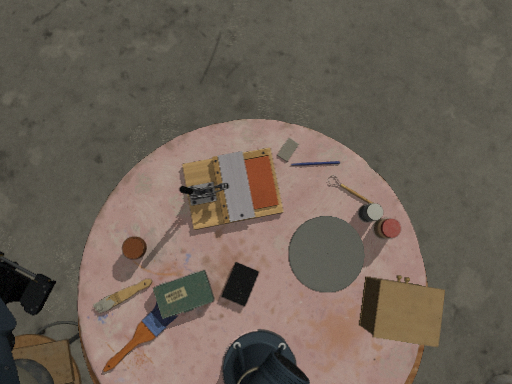

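View pics/side0.png

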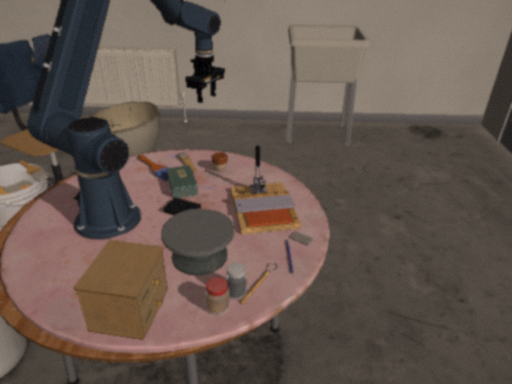

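The top view shows the jig at about (185-280, 150-228) with the clamp at (205,190). The blue pencil runs (292,164)-(339,162), the loop tool is near (350,190) and the terracotta pot is at (134,247). In the side view the handle stands upright at (257,160).

```bash
python3 - <<'E'
from h import *
np.set_printoptions(precision=4,suppress=True)
t=pickle.load(open('top0.pkl','rb'));s=pickle.load(open('side0.pkl','rb'))
def biggest(m):
    n,l,st,ce=cv2.connectedComponentsWithStats(m.astype(np.uint8));k=1+st[1:,4].argmax();return l==k
def rect(c,m,z):
    cs,_=cv2.findContours(m.astype(np.uint8),cv2.RETR_EXTERNAL,cv2.CHAIN_APPROX_NONE)
    p=max(cs,key=cv2.contourArea).reshape(-1,2)
    q=np.array([onz(c,x,z)[:2] for x in p])
    return cv2.minAreaRect((q*1000).astype(np.float32))
for n,c,(x0,x1,y0,y1) in(('top',t,(170,350,130,240)),('side',s,(220,320,140,280))):
    im=c['image'];hsv=cv2.cvtColor(im,cv2.COLOR_RGB2HSV).astype(int);H,S,V=hsv[...,0],hsv[...,1],hsv[...,2]
    w=np.zeros(H.shape,bool);w[y0:y1,x0:x1]=1
    tile=biggest(w&(H<12)&(S>150))
    se=biggest(w&(S<60)&(V>110)&(H>90)) if (w&(S<60)&(V>110)&(H>90)).any() else None
    pen=biggest(w&(H>105)&(H<130)&(S>90)&(V>40))
    print(n,'tile',tile.sum(),rect(c,tile,.027))
    if se is not None: print('se',se.sum(),rect(c,se,.032))
    q=np.array([onz(c,x,.004)[:2] for x in np.argwhere(pen)[:,::-1]])
    print('pen',pen.sum(),cv2.minAreaRect((q*1000).astype(np.float32)))
    u=q-q.mean(0);v=np.linalg.svd(u)[2][0];a=u@v
    print('dir',v,'mean',q.mean(0),'ext',a.min(),a.max(),'ends',q.mean(0)+a.min()*v,q.mean(0)+a.max()*v,'hist',np.histogram(a,8)[0])
    for p in((im[170,240] if n=='top' else im[203,265]),):print('se px',p)
    o=cv2.resize(im[y0:y1,x0:x1],None,fx=4,fy=4,interpolation=cv2.INTER_CUBIC)
    cv2.imwrite(f'pics/{n}z.png',cv2.cvtColor(o,cv2.COLOR_RGB2BGR))
E
```

```text
top tile 1219 ((539.4027099609375, 3.682231903076172), (150.1251678466797, 72.25768280029297), 12.555978775024414)
se 9 ((571.2002563476562, 87.75706481933594), (11.976143836975098, 17.729259490966797), 1.4327598810195923)
pen 70 ((604.2534790039062, -169.33917236328125), (4.94062614440918, 122.91036224365234), 3.8354909420013428)
dir [ 0.0659 -0.9978] mean [ 0.6042 -0.1705] ext -0.06258929423337638 0.06031973389271989 ends [ 0.6001 -0.108 ] [ 0.6082 -0.2307] hist [ 9 11  9  5  6 11 10  9]
se px [135 129 128]
side tile 657 ((538.843505859375, -0.42392730712890625), (153.13943481445312, 81.30116271972656), 12.313935279846191)
se 566 ((526.9638061523438, 76.00690460205078), (196.95359802246094, 68.4171142578125), 12.0905179977417)
pen 1 ((601.0397338867188, -125.94265747070312), (0.0, 0.0), 0.0)
dir [1. 0.] mean [ 0.601  -0.1259] ext 0.0 0.0 ends [ 0.601  -0.1259] [ 0.601  -0.1259] hist [0 0 0 0 1 0 0 0]
se px [121 110 114]
```

View pics/topz.png

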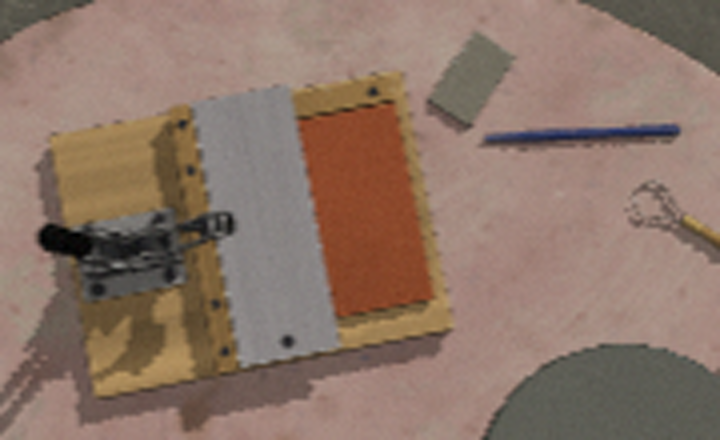

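View pics/sidez.png

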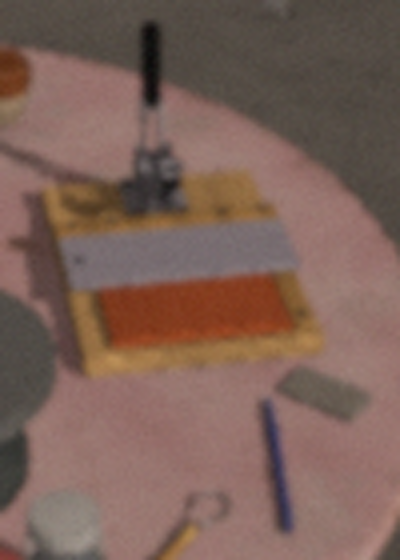

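Zoomed, the top view shows the straightedge/tile edge running from about (244,159) to (254,210). The pencil's thin point is on the left at (291,165) and its thick end on the right at (340,162). In the side crop the grip is the black bar at (257,146)-(258,166).

```bash
cat > edge.py <<'E'
from h import *
def freeedge(t,z=.0295):
    im=t['image'].astype(float); sat=(im[...,0]-im[...,2])/im.sum(2)
    P=[]
    for y in range(166,200):
        xg=np.arange(225,268)
        r=sat[y,225:268]; mid=.5*(r[:10].mean()+r[-12:-6].mean())
        i=np.where((r[:-1]<mid)&(r[1:]>=mid))[0]
        if len(i): i=i[0];P.append((225+i+(mid-r[i])/(r[i+1]-r[i]),y))
    q=np.array([onz(t,p,z)[:2] for p in P]);l=cv2.fitLine(q.astype(np.float32),cv2.DIST_HUBER,0,.001,.001).ravel()
    return l,q
E
python3 - <<'E'
from edge import *
np.set_printoptions(precision=4,suppress=True)
t=pickle.load(open('top0.pkl','rb'));s=pickle.load(open('side0.pkl','rb'))
l,q=freeedge(t,.030);print('edge dir deg',np.degrees(np.arctan2(l[1],l[0]))%180,l,len(q))
# board mask from top
im=t['image'];hsv=cv2.cvtColor(im,cv2.COLOR_RGB2HSV).astype(int);H,S,V=[hsv[...,i] for i in range(3)]
w=np.zeros(H.shape,bool);w[140:235,175:290]=1
m=(w&(((H>=12)&(H<28)&(S>90))|((H<12)&(S>150)))).astype(np.uint8)
pts=np.argwhere(m)[:,::-1].astype(np.int32)
n,lab,st,_=cv2.connectedComponentsWithStats(m);m=np.isin(lab,[i for i in range(1,n) if st[i,4]>60]);pts=np.argwhere(m)[:,::-1]
qq=np.array([onz(t,p,.018)[:2] for p in pts]);print('board',cv2.minAreaRect((qq*1000).astype(np.float32)))
# se in top
m=(w&(S<45)&(V>100)).astype(np.uint8);n,lab,st,_=cv2.connectedComponentsWithStats(m);k=1+st[1:,4].argmax()
qq=np.array([onz(t,p,.032)[:2] for p in np.argwhere(lab==k)[:,::-1]]);print('se',st[k,4],cv2.minAreaRect((qq*1000).astype(np.float32)))
for n,c,(x0,x1,y0,y1) in(('top',t,(176,200,182,198)),('side',s,(250,264,143,170))):
    v=c['image'][y0:y1,x0:x1].sum(2)<90
    p=np.argwhere(v)[:,::-1]+[x0,y0];print(n,len(p),p.min(0),p.max(0),p.mean(0))
    if n=='side':
        for y in range(y0,y1):
            r=p[p[:,1]==y]; 
            if len(r):print(y,r[:,0].min(),r[:,0].max(),end=';')
# predicted for jig guess
o=np.array([.522,.0888]);a=np.radians(12.4);ex=np.array([np.cos(a),np.sin(a)]);ey=np.array([-ex[1],ex[0]])
def J(x,y,z):return np.r_[o+x*ex+y*ey,z]
th=np.radians(80)
for L in (.062,.095,.105,.128):
    X=J(0,.1045+L*np.cos(th),.06+L*np.sin(th));print(L,X,proj(t,X),proj(s,X))
E
```

```text
edge dir deg 12.172776 [0.9775 0.2109 0.5434 0.043 ] 34
board ((522.32470703125, 90.3794937133789), (204.38815307617188, 269.9581298828125), 12.307363510131836)
se 1637 ((525.673828125, 78.65196990966797), (201.04833984375, 74.36519622802734), 12.005486488342285)
top 78 [180 186] [199 197] [186.4359 190.0385]
side 50 [256 146] [259 164] [257.16 154.6 ]
146 257 257;147 256 258;148 256 258;149 256 258;150 256 258;151 256 258;152 256 258;153 256 258;154 256 258;155 256 258;156 256 259;157 256 258;158 256 258;159 257 258;160 257 258;161 257 258;162 257 258;163 257 258;164 257 258;0.062 [0.4972 0.2014 0.1211] [[189.2593 190.3591]] [[257.9747 162.9126]]
0.095 [0.496  0.207  0.1536] [[185.385  189.3142]] [[257.8191 154.1355]]
0.105 [0.4956 0.2087 0.1634] [[184.1647 188.9851]] [[257.7714 151.4457]]
0.128 [0.4948 0.2126 0.1861] [[181.271  188.2045]] [[257.6609 145.2054]]edge.py:3: RuntimeWarning: invalid value encountered in divide
  im=t['image'].astype(float); sat=(im[...,0]-im[...,2])/im.sum(2)
```

Emit:
play_rows --steps '[1,0,0,-0.25,0.91,1,0,0,-0.25,0.91,1,0,0,-0.25,0.91,1,0,0,-0.25,0.91,1,0,0,-0.25,0.91,1,0,0,-0.25,0.91,1,0,0,-0.25,0.91,1,0,0,-0.25,0.91,1,0,0,-0.25,0.91,1,0,0,-0.25,0.91]' --grip_force 30

```text
time: 1.1
position: [0.2697, 0.5632, 0.2603]
tool_rot: [0.629, 0.777, -0.001, 0.0]
ft_force: [0.0, -0.1, 0.9]
grip_width: 0.0866
grip_force: 0.0
```

```bash
cat > go.py <<'E'
from h import *
np.set_printoptions(precision=4,suppress=True)
O=np.array([.5225,.090]);A=np.radians(12.2);ex=np.array([np.cos(A),np.sin(A)]);ey=np.array([-ex[1],ex[0]])
def J(x,y,z):return np.r_[O+x*ex+y*ey,z]
def to(X,yaw=None):
    ob=robot.get_obs();M=R.from_quat(ob['tool_rot']).as_matrix()
    d=M.T@(np.array(X)-ob['position']);yy=np.degrees(np.arctan2(M[1,1],M[0,1]))
    print('t',ob['time'],'pos',ob['position'],'F',ob['ft_force'],'w',ob['grip_width'],'yaw',yy,'axz',M[:,2],'need units',d/.03)
    if yaw is not None: print('twist units',((np.radians(yy-yaw)+np.pi/2)%np.pi-np.pi/2)/.1)
E
python3 -c "
from go import *
to([.496,.2095,.23],12.2);print(robot.get_obs()['q'])"
```

```text
t 1.1 pos [0.2697 0.5632 0.2603] F [ 0.0136 -0.1327  0.8618] w 0.08661565462619443 yaw 12.044424832699118 axz [-0.0009 -0.0012 -1.    ] need units [-13.1044   4.9176   1.0177]
twist units -0.027152989037413366
[0.9455 0.4563 1.3416 0.     1.3451 0.7353]
```

Emit:
play_rows --steps '[1,-1,0.49,0,0,1,-1,0.49,0,0,1,-1,0.49,0,0,1,-1,0.49,0,0,1,-1,0.49,0,0,1,-1,0.49,0,0,1,-1,0.49,0,0,1,-1,0.49,0,0,1,-1,0.49,0,0,1,-1,0.49,0,0]'

```text
time: 2.1
position: [0.4777, 0.3004, 0.2602]
tool_rot: [0.628, 0.779, -0.0, -0.0]
ft_force: [0.4, -0.2, -0.2]
grip_width: 0.0871
grip_force: 0.0
```

Emit:
play_rows --steps '[1,-0.8,0,0,0,1,-0.8,0,0,0,1,-0.8,0,0,0,1,-0.6,0,0,0,1,-0.1,0,0,0,1,0,0,0,0,1,0,0,0,0,1,0,0,0,0,1,0,0,0,0,1,0,0,0,0]'

```text
time: 3.1
position: [0.4969, 0.2114, 0.2606]
tool_rot: [0.627, 0.779, -0.0, -0.0]
ft_force: [-0.7, 0.2, -0.6]
grip_width: 0.0873
grip_force: 0.0
```

```bash
python3 -c "
from go import *
to([.496,.2095,.1444],12.2);snap('side','s1.png');c=cv2.imread('pics/s1.png');cv2.imwrite('pics/s1z.png',cv2.resize(c[60:260,180:330],None,fx=3,fy=3))"
```

```text
t 3.1 pos [0.4969 0.2114 0.2606] F [-0.6577  0.2117 -0.5819] w 0.08731935742825586 yaw 12.319300481488877 axz [-0.0001  0.     -1.    ] need units [-0.0553 -0.0428  3.8741]
twist units 0.020821862011954906
```

View pics/s1z.png

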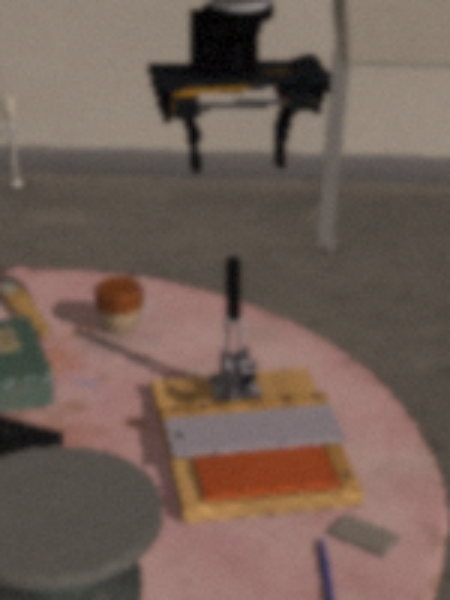

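The gripper is centred over the upright handle (crop centre x 237 against the grip's 233). I'll descend and grip.

Emit:
play_rows --steps '[1,0,0,0.7,0,1,0,0,0.8,0,1,0,0,0.8,0,1,0,0,0.8,0,1,0,0,0.7,0,1,0,0,0,0,-1,0,0,0,0,-1,0,0,0,0,-1,0,0,0,0,-1,0,0,0,0]' --grip_force 20

```text
time: 4.15
position: [0.4978, 0.211, 0.1477]
tool_rot: [0.628, 0.779, 0.001, 0.001]
ft_force: [0.2, 0.7, -1.0]
grip_width: 0.0627
grip_force: 0.0
```

Emit:
play_rows --steps '[-1,0,0,0,0,-1,0,0,0,0,-1,0,0,0,0,-1,0,0,0,0,-1,0,0,0,0,-1,0,0,0,0,-1,0,0,0,0,-1,0,0,0,0,-1,0,0,0,0,-1,0,0,0,0]'

```text
time: 5.15
position: [0.4958, 0.2112, 0.1482]
tool_rot: [0.628, 0.779, -0.0, -0.001]
ft_force: [-5.7, 0.2, 12.1]
grip_width: 0.0005
grip_force: 6.4
```

```bash
python3 -c "
from go import *
to([.496,.2095,.1444],12.2);M=R.from_quat(robot.get_obs()['tool_rot']).as_matrix();print(M)
p0=None
for th in [80,72,64,56,48,40,32,24,16,8,3,1]:
    a=np.radians(th);p=np.array([.1045+.105*np.cos(a),.06+.105*np.sin(a)-.019])
    if p0 is not None: print(th,(p-p0)/.03)
    p0=p"
```

```text
t 5.15 pos [0.4958 0.2112 0.1482] F [-5.7292  0.1781 12.0756] w 0.0005295365096775675 yaw 12.267273760004352 axz [-0.0018  0.0005 -1.    ] need units [-0.0563 -0.0048  0.128 ]
twist units 0.011741486122724965
[[-0.2125  0.9772 -0.0018]
 [ 0.9772  0.2125  0.0005]
 [ 0.0009 -0.0017 -1.    ]]
72 [ 0.4738 -0.1181]
64 [ 0.4527 -0.1829]
56 [ 0.4229 -0.2441]
48 [ 0.3848 -0.3006]
40 [ 0.3392 -0.3513]
32 [ 0.287 -0.395]
24 [ 0.2292 -0.4311]
16 [ 0.167  -0.4588]
8 [ 0.1015 -0.4776]
3 [ 0.0293 -0.3039]
1 [ 0.0043 -0.1221]
```

The fingers shut fully without the grip between them, so I'll look.

```bash
python3 -c "
from go import *
to([.496,.2095,.1444],12.2)
t=snap('top','t2.png');s=snap('side','s2.png');pickle.dump((t,s),open('ts2.pkl','wb'))
a=cv2.imread('pics/t2.png')[140:240,170:290];b=cv2.imread('pics/s2.png')[90:220,200:300]
a=cv2.resize(a,(480,400),interpolation=2);b=cv2.resize(b,(308,400),interpolation=2)
cv2.imwrite('pics/ts2.png',cv2.convertScaleAbs(np.hstack([a,b]),alpha=1.6))"
```

```text
t 5.15 pos [0.4958 0.2112 0.1482] F [-5.7292  0.1781 12.0756] w 0.0005295365096775675 yaw 12.267273760004352 axz [-0.0018  0.0005 -1.    ] need units [-0.0563 -0.0048  0.128 ]
twist units 0.011741486122724965
```

View pics/ts2.png

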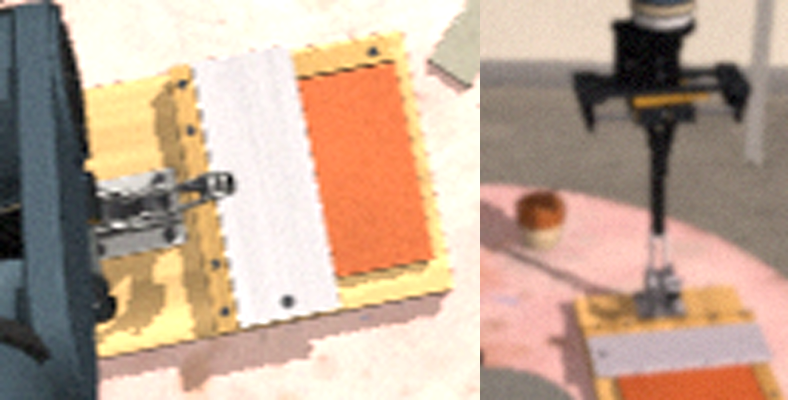

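The left half shows the arm covering the clamp, with the spindle at full-frame (226,186). The right half shows the closed fingers meeting the handle near side-frame (253,145). I'll compare projected rows and widths to see which side of the fingers the grip is on.

```bash
python3 -c "
from go import *
t,s=pickle.load(open('ts2.pkl','rb'))
s0=pickle.load(open('side0.pkl','rb'))
for n,X in (('tcp',[.4958,.2112,.1482]),('tcp+20',[.4958,.2112,.168]),('gripend',J(0,.1267,.186)),('gripbase',J(0,.1153,.121)),('tcp+70',[.4958,.2112,.218])): print(n,np.array(X),proj(s,X))
for y in range(120,172,2):
    r=s['image'][y,240:275].sum(1);k=np.where(r<100)[0];r0=s0['image'][y,240:275].sum(1);k0=np.where(r0<100)[0]
    print(y,(k.min()+240,k.max()+240,len(k)) if len(k) else None,(k0.min()+240,k0.max()+240,len(k0)) if len(k0) else None)
"
```

```text
tcp [0.4958 0.2112 0.1482] [[257.7688 154.9231]]
tcp+20 [0.4958 0.2112 0.168 ] [[257.8556 149.9669]]
gripend [0.4957 0.2138 0.186 ] [[257.9358 145.0677]]
gripbase [0.4981 0.2027 0.121 ] [[258.2306 162.7582]]
tcp+70 [0.4958 0.2112 0.218 ] [[258.0807 137.1267]]
120 (np.int64(240), np.int64(258), 18) None
122 (np.int64(248), np.int64(249), 2) None
124 (np.int64(249), np.int64(267), 9) None
126 (np.int64(251), np.int64(268), 16) None
128 (np.int64(251), np.int64(268), 18) None
130 (np.int64(253), np.int64(263), 11) None
132 (np.int64(254), np.int64(262), 9) None
134 (np.int64(255), np.int64(261), 7) None
136 (np.int64(255), np.int64(261), 7) None
138 (np.int64(256), np.int64(260), 5) None
140 (np.int64(256), np.int64(260), 5) None
142 (np.int64(256), np.int64(259), 4) None
144 (np.int64(256), np.int64(259), 4) None
146 (np.int64(256), np.int64(259), 4) (np.int64(257), np.int64(257), 1)
148 (np.int64(256), np.int64(258), 3) (np.int64(256), np.int64(259), 4)
150 (np.int64(256), np.int64(258), 3) (np.int64(256), np.int64(258), 3)
152 (np.int64(256), np.int64(258), 3) (np.int64(256), np.int64(258), 3)
154 (np.int64(256), np.int64(258), 3) (np.int64(256), np.int64(258), 3)
156 (np.int64(256), np.int64(258), 3) (np.int64(256), np.int64(259), 4)
158 (np.int64(256), np.int64(258), 3) (np.int64(256), np.int64(258), 3)
160 (np.int64(257), np.int64(258), 2) (np.int64(257), np.int64(258), 2)
162 (np.int64(257), np.int64(258), 2) (np.int64(257), np.int64(258), 2)
164 (np.int64(257), np.int64(258), 2) (np.int64(257), np.int64(258), 2)
166 None None
168 None None
170 None None
```

Emit:
play_rows --steps '[-1,0,0,-0.4,0,-1,0,0,-0.5,0,-1,0,0,-0.5,0,-1,0,0,-0.5,0,-1,0,0,-0.4,0,-1,-0.4,0,0,0,-1,-0.5,0,0,0,-1,-0.4,0,0,0,-1,0,0,0,0,-1,0,0,0,0]' --grip_force 20

```text
time: 6.25
position: [0.5052, 0.172, 0.215]
tool_rot: [0.628, 0.778, -0.0, -0.001]
ft_force: [-0.2, 0.6, -0.1]
grip_width: 0.0009
grip_force: 0.0
```

```bash
python3 -c "
from go import *
to(J(0,.0935,.168),12.2)
s0=pickle.load(open('side0.pkl','rb'))
s=snap('side','s3.png');t=snap('top','t3.png')
d=np.argwhere(np.abs(s['image'].astype(int)-s0['image']).sum(2)[140:240,235:290]>60)+[140,235];print('side diff',len(d),d.min(0) if len(d) else '',d.max(0) if len(d) else '')
for y in range(120,172,3):
    k=np.where(s['image'][y,235:280].sum(1)<100)[0];print(y,list(k+235))
a=cv2.imread('pics/t3.png')[140:240,160:280];b=cv2.imread('pics/s3.png')[90:220,200:300]
a=cv2.resize(a,(480,400),interpolation=2);b=cv2.resize(b,(308,400),interpolation=2)
cv2.imwrite('pics/ts3.png',cv2.convertScaleAbs(np.hstack([a,b]),alpha=1.6))"
```

```text
t 6.25 pos [0.5052 0.172  0.215 ] F [-0.24    0.6447 -0.1464] w 0.000943674534435463 yaw 12.16093842981195 axz [-0.0015  0.0002 -1.    ] need units [ 0.3241 -0.0118  1.5665]
twist units -0.006817530107803282
side diff 8 [180 263] [183 265]
120 [np.int64(257), np.int64(258), np.int64(259), np.int64(260), np.int64(261), np.int64(262), np.int64(263), np.int64(264)]
123 [np.int64(258), np.int64(259), np.int64(260), np.int64(261), np.int64(262), np.int64(263), np.int64(264)]
126 [np.int64(258), np.int64(259), np.int64(260), np.int64(261), np.int64(262), np.int64(263)]
129 [np.int64(258), np.int64(259), np.int64(260), np.int64(261), np.int64(262)]
132 [np.int64(259), np.int64(260), np.int64(261), np.int64(262)]
135 []
138 []
141 []
144 []
147 [np.int64(256), np.int64(257), np.int64(258)]
150 [np.int64(256), np.int64(257), np.int64(258)]
153 [np.int64(256), np.int64(257), np.int64(258)]
156 [np.int64(256), np.int64(257), np.int64(258)]
159 [np.int64(257), np.int64(258)]
162 [np.int64(257), np.int64(258)]
165 []
168 []
171 []
```

View pics/ts3.png

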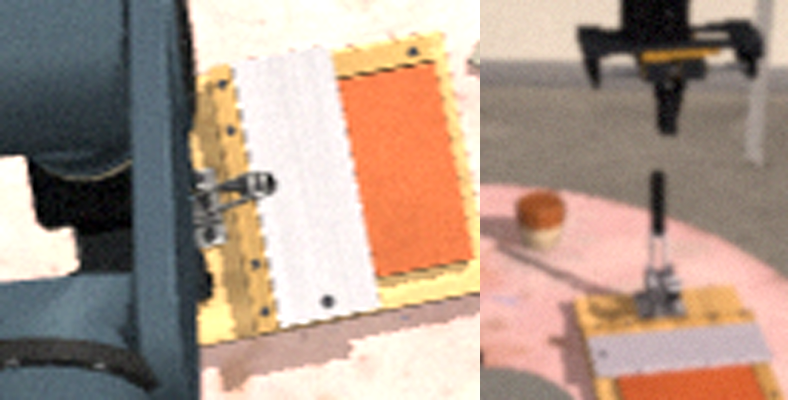

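The handle stands unmoved at side-frame rows 146-165, and the fingers end at about row 133. I'll check the TCP projection and triangulate the grip's top from both first views.

```bash
python3 -c "
from go import *
t=pickle.load(open('top0.pkl','rb'));s=pickle.load(open('side0.pkl','rb'))
print('tcp px',proj(s,[.5052,.172,.215]),proj(t,[.5052,.172,.215]))
im=t['image'].sum(2)
print(im[183:200,176:206])
print(s['image'].sum(2)[143:170,253:263])
for a,b in(((182.5,189.7),(257.2,147.5)),((189,191),(257.6,164))): print(tri(t,a,s,b))
"
```

```text
tcp px [[260.491  142.8943]] [[195.891  183.0086]]
[[427 422 427 418 377 279 284 280 275 312 363 367 353 350 352 344 340 346
  344 342 343 346 326 340 342 350 322 329 332 348]
 [424 423 433 435 431 382 284 281 266 281 323 342 344 350 342 337 333 324
  333 344 339 323 334 329 383 377 357 344 359 355]
 [425 420 421 435 418 352 270 274 272 265 298 342 343 337 339 283 229 285
  355 372 351 356 360 360 358 359 363 366 355 358]
 [424 425 428 418 344 150  41  71 144 209 265 312 328 333 273 189 227 307
  343 351 361 349 362 358 342 350 342 353 353 358]
 [421 423 424 331 140  29  53  54  43  21  48 173 290 308 228 144 131 215
  256 234 272 337 374 361 339 315 288 335 307 252]
 [422 422 371 233  29  37  43  23  33  33  31  37  26  21  73 117 179 215
  304 360 281 172 118 115 262 318 237 188 224 242]
 [430 428 381 220  35  20  38  31  36  54  27  20  31  21  38  26  64 112
  129 174 212 179 128 124 136 117 151 157 132  99]
 [411 421 382 236  36  18  23  19  35  22  27  27  25  36  24  16  50  85
  111 100  93 103 108 104 141 161 134  86  62 105]
 [411 419 421 349 168  42  31  27  34  40   4  19
[... 1677 characters left out ...]
]
 [245 210 137  62  56  64 100 166 211 216]
 [307 254 159  88  48  52 109 177 209 224]
 [343 286 199  93  54  61 105 181 226 225]
 [376 328 227 115  57  64 115 215 246 250]
 [364 329 244 113  62  55 140 238 286 290]
 [365 326 230 125  54  66 150 263 311 324]
 [373 325 226 114  64  53 141 257 333 353]
 [363 325 246 133  63  75 165 266 341 352]
 [365 334 262 181  99 107 193 298 346 374]
 [372 338 287 223 189 187 255 335 371 373]
 [363 339 296 290 270 270 304 355 381 369]
 [371 342 307 300 323 335 331 367 372 370]
 [366 334 296 304 335 347 341 354 369 368]]
(array([0.4927, 0.2107, 0.1778]), np.float64(0.0013613247514676424))
(array([0.496 , 0.2028, 0.1158]), np.float64(0.00013947555950781314))
```

```bash
python3 -c "
from go import *
t=pickle.load(open('top0.pkl','rb'));s=pickle.load(open('side0.pkl','rb'))
P=np.array([.2696,.5631,.1848]);y=np.array([.432,.902,0])
for dz in(0,.038):
    for k in(-.05,.05): print(dz,k,proj(s,P+k*y+[0,0,dz]),proj(t,P+k*y+[0,0,dz]))
a=s['image'].sum(2)
for y in range(84,106): print(y,np.where(a[y,185:228]<110)[0]+185)
to([.4945,.209,.106],12.2)"
```

```text
0 -0.05 [[200.5624 111.4161]] [[ 55.8657 283.064 ]]
0 0.05 [[213.4523 103.8582]] [[ 21.8287 264.6068]]
0.038 -0.05 [[200.0184 102.6612]] [[ 48.6333 284.7131]]
0.038 0.05 [[213.0789  95.3782]] [[ 13.4054 265.5392]]
84 [187 188 189 190 191 192 193 194 195 196 197 198 199 200 201 202 203 204
 205 211 212 213 214]
85 [187 188 189 190 191 192 193 194 195 196 197 198 199 200 201 202 203 204
 205 211 212 213 214]
86 [188 189 190 191 192 193 194 195 196 197 198 199 200 201 202 203 204 211
 212 213 214]
87 [192 193 194 195 196 197 198 199 200 201 202 203 211 212 213 214]
88 [196 197 198 199 200 201 202 211 212 213 214]
89 [197 198 199 200 201 211 212 213 214]
90 [197 198 199 200 212 213]
91 [197 198 199 200 211 212 213]
92 [197 198 199 200 211 212 213]
93 [198 199 200 211 212 213 214]
94 [198 199 200 212 213 214]
95 [198 199 200]
96 [198 199 200]
97 [198 199 200 201]
98 [198 199 200 201]
99 [198 199 200 201]
100 [198 199 200 201]
101 [199 200 201]
102 []
103 []
104 []
105 []
t 6.35 pos [0.5052 0.1727 0.2152] F [-0.1816  0.4628 -0.8251] w 0.0004892109352430567 yaw 12.237818165492634 axz [-0.0009  0.0002 -1.    ] need units [ 1.2577 -0.0882  3.6421]
twist units 0.006600515049106637
```

The stated TCP isn't at the finger ends. In three pictures, and by the contact on the handle's top, the fingers end about 38 mm short of it along z. I'll take real finger end = reported z + 38 mm and regrip.

Emit:
play_rows --steps '[1,0,0,0,0,1,0,0,0,0,1,0,0,0,0,1,0,0,0,0,1,0,0,0,0,1,0.4,0,0,0,1,0.45,-0.1,0,0,1,0.4,0,0,0,1,0,0,0,0,1,0,0,0,0]'

```text
time: 7.35
position: [0.4943, 0.2093, 0.2157]
tool_rot: [0.627, 0.779, -0.0, 0.0]
ft_force: [0.2, -0.3, -0.0]
grip_width: 0.0723
grip_force: 0.0
```

Emit:
play_rows --steps '[1,0,0,0.5,0,1,0,0,0.65,0,1,0,0,0.65,0,1,0,0,0.65,0,1,0,0,0.65,0,1,0,0,0.54,0,1,0,0,0,0,-1,0,0,0,0,-1,0,0,0,0,-1,0,0,0,0]' --grip_force 20

```text
time: 8.35
position: [0.4954, 0.2088, 0.1075]
tool_rot: [0.628, 0.779, 0.001, 0.001]
ft_force: [-1.1, 0.5, 0.5]
grip_width: 0.0701
grip_force: 0.0
```

Emit:
play_rows --steps '[-1,0,0,0,0,-1,0,0,0,0,-1,0,0,0,0,-1,0,0,0,0,-1,0,0,0,0,-1,0,0,0,0,-1,0,0,0,0,-1,0,0,0,0,-1,0,0,0,0,-1,0,0,0,0]'

```text
time: 9.35
position: [0.4953, 0.2089, 0.1065]
tool_rot: [0.628, 0.779, 0.001, 0.0]
ft_force: [2.1, 1.1, -2.5]
grip_width: 0.0162
grip_force: 20.0
```

Emit:
play_rows --steps '[-1,0.237,0,0.059,0,-1,0.237,0,0.059,0,-1,0.226,0,0.091,0,-1,0.226,0,0.091,0,-1,0.211,0,0.122,0,-1,0.211,0,0.122,0,-1,0.192,0,0.15,0,-1,0.192,0,0.15,0,-1,0.17,0,0.176,0,-1,0.17,0,0.176,0]'

```text
time: 10.35
position: [0.4818, 0.2701, 0.0703]
tool_rot: [0.628, 0.779, 0.001, 0.0]
ft_force: [5.2, -2.1, 1.0]
grip_width: 0.0164
grip_force: 20.0
```

Emit:
play_rows --steps '[-1,0.143,0,0.198,0,-1,0.143,0,0.198,0,-1,0.115,0,0.216,0,-1,0.115,0,0.216,0,-1,0.083,0,0.229,0,-1,0.083,0,0.229,0,-1,0.051,0,0.239,0,-1,0.051,0,0.239,0,-1,0.03,0,0.2,0,-1,0,0,0.1,0]'

```text
time: 11.35
position: [0.4768, 0.2935, 0.0103]
tool_rot: [0.627, 0.779, 0.0, 0.0]
ft_force: [0.1, -3.6, 32.0]
grip_width: 0.0163
grip_force: 20.0
```

Emit:
play_rows --steps '[-1,0,0,0,0,-1,0,0,0,0,-1,0,0,0.02,0,-1,0,0,0,0,-1,0,0,0,0,1,0,0,0,0,1,0,0,0,0,1,0,0,0,0,1,0,0,0,0,1,0,0,0,0]'

```text
time: 12.35
position: [0.4747, 0.293, 0.0072]
tool_rot: [0.628, 0.779, -0.001, -0.001]
ft_force: [0.4, -0.1, -0.4]
grip_width: 0.0481
grip_force: 0.0
```

Emit:
play_rows --steps '[1,0,0,0,0,1,0,0,0,0,1,0,0,-0.4,0,1,0,0,-0.6,0,1,0,0,-0.6,0,1,0,0,-0.6,0,1,0,0,-0.6,0,1,0,0,-0.6,0,1,0,0,-0.6,0,1,0,0,-0.5,0]'

```text
time: 13.35
position: [0.4764, 0.2934, 0.1451]
tool_rot: [0.628, 0.779, 0.001, 0.0]
ft_force: [0.2, 0.2, 0.3]
grip_width: 0.0875
grip_force: 0.0
```

```bash
python3 -c "
from go import *
s=snap('side','s4.png');t=snap('top','t4.png');pickle.dump((t,s),open('ts4.pkl','wb'))
for th in(80,20,10,3):
    a=np.radians(th);X=J(-.0015,.1045+.128*np.cos(a),.06+.128*np.sin(a));print(th,proj(s,X))
print('spindle foot px',proj(s,J(0,0,.032)))
# pencil
tt=pickle.load(open('top0.pkl','rb'))
for c,nm,z in((tt,'t',(285,345,150,175)),(s,'s',(280,300,234,278))):
    x0,x1,y0,y1=z;im=c['image'][y0:y1,x0:x1].astype(float)
    b=im[...,2]-im[...,0];bg=np.median(b);m=b>10
    P=np.argwhere(m)[:,::-1]+[x0,y0];q=np.array([onz(c,p,.004)[:2] for p in P]);u=q-q.mean(0);v=np.linalg.svd(u,full_matrices=False)[2][0];v*=np.sign(v[1]);a=u@v
    e1=q.mean(0)+v*a.max();e2=q.mean(0)+v*a.min();print(nm,len(q),'bg',bg,'len',np.ptp(a),'left',e1,'right',e2,'ang',np.degrees(np.arctan2(v[1],v[0])),np.histogram(a,6)[0])
a=cv2.imread('pics/t4.png')[140:240,170:290];b=cv2.imread('pics/s4.png')[90:220,200:300]
a=cv2.resize(a,(480,400),interpolation=2);b=cv2.resize(b,(308,400),interpolation=2)
cv2.imwrite('pics/ts4.png',cv2.convertScaleAbs(np.hstack([a,b]),alpha=1.6))"
```

```text
80 [[257.5182 145.0792]]
20 [[252.5297 153.2462]]
10 [[252.2235 157.5309]]
3 [[252.1118 160.852 ]]
spindle foot px [[263.898 200.856]]
t 99 bg -35.0 len 0.14427726581859865 left [ 0.5991 -0.0898] right [ 0.6091 -0.2337] ang 93.95801964090752 [18 16 17 20 16 12]
s 40 bg -39.0 len 0.12095938218045657 left [ 0.5988 -0.1068] right [ 0.608  -0.2274] ang 94.35359897819436 [8 8 6 5 6 7]
```

View pics/ts4.png

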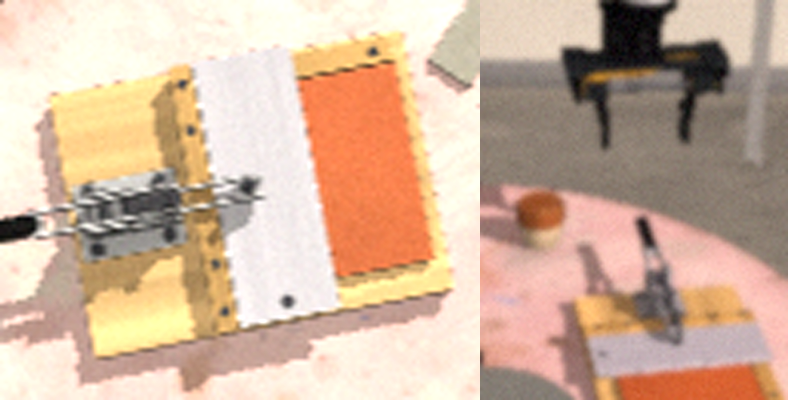

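The clamp is locked: the handle end is at side row 160 (3° predicts 160.9), and the spindle stands on the straightedge at top pixel (232,186). Next is the pencil: middle at about (0.604, -0.162), point to the left, direction 94°.

Emit:
play_rows --steps '[-0.1,0,0,0,0.7,-0.1,0,0,0,0.71,-0.1,-0.8,0,0,0,-0.1,-1,0,0,0,-0.1,-1,0,0,0,-0.1,-1,0,0,0,-0.1,-1,0,0,0,-0.1,-1,0,0,0,-0.1,-1,0,0,0,-0.1,-1,0,0,0]' --grip_force 10

```text
time: 14.45
position: [0.4926, 0.0588, 0.1427]
tool_rot: [0.681, 0.732, -0.0, -0.0]
ft_force: [0.8, -0.4, 0.3]
grip_width: 0.0393
grip_force: 0.0
```

```bash
python3 -c "
from go import *
to([.6057,-.1839,.012],4.1)"
```

```text
t 14.45 pos [0.4926 0.0588 0.1427] F [ 0.8369 -0.3524  0.3191] w 0.039331215539018034 yaw 4.181050196156276 axz [-0.0009  0.0001 -1.    ] need units [-8.3437  3.1735  4.353 ]
twist units 0.014145927823143722
```

Emit:
play_rows --steps '[-0.1,-0.9,0.35,0,0,-0.1,-0.9,0.35,0,0,-0.1,-0.9,0.35,0,0,-0.1,-0.9,0.35,0,0,-0.1,-0.9,0.35,0,0,-0.1,-0.9,0.35,0,0,-0.1,-0.9,0.35,0.4,0,-0.1,-0.9,0.35,0.7,0,-0.1,-0.9,0.3,0.9,0,-0.1,0,0,0.9,0]'

```text
time: 15.45
position: [0.6059, -0.18, 0.0552]
tool_rot: [0.682, 0.731, 0.0, 0.002]
ft_force: [0.2, -0.1, -0.1]
grip_width: 0.039
grip_force: 0.0
```

```bash
python3 -c "
from go import *
to([.6057,-.1839,-.0365],4.1)
s=snap('side','s5.png')
ob=robot.get_obs()['position'];print(proj(s,ob+[0,0,.038]))
c=cv2.imread('pics/s5.png');cv2.imwrite('pics/s5z.png',cv2.convertScaleAbs(cv2.resize(c[170:300,230:340],None,fx=4,fy=4,interpolation=2),alpha=1.5))"
```

```text
t 15.45 pos [ 0.6059 -0.18    0.0552] F [ 0.2329 -0.101  -0.1221] w 0.03898100321923657 yaw 4.008974652755601 axz [ 0.004  -0.0029 -1.    ] need units [-0.1202 -0.0287  3.0569]
twist units -0.015886920121859216
[[290.1133 236.8297]]
```

View pics/s5z.png

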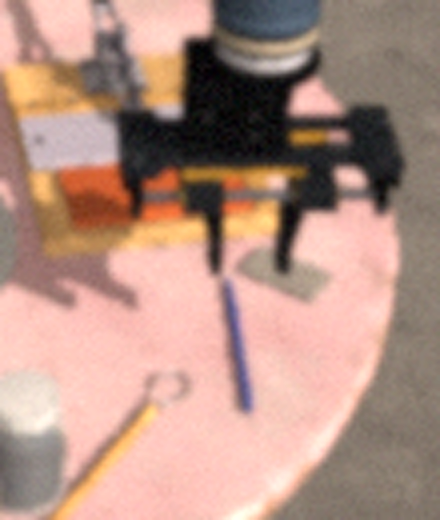

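Side view: the fingertips at about (284,238) and (301,238) straddle the pencil's line (287,240)-(291,272), clear of the loop. I'll descend until contact.

Emit:
play_rows --steps '[-0.1,-0.12,0,0.6,0,-0.1,0,0,0.7,0,-0.1,0,0,0.7,0,-0.1,0,0,0.5,0,-0.1,0,0,0.2,0,-0.1,0,0,0.1,0,-0.1,0,0,0.05,0,-0.1,0,0,0,0,-0.1,0,0,0,0,-0.1,0,0,0,0]'

```text
time: 16.5
position: [0.6044, -0.1794, -0.0288]
tool_rot: [0.681, 0.732, 0.0, 0.001]
ft_force: [-0.1, -0.0, 0.0]
grip_width: 0.0389
grip_force: 0.0
```

Emit:
play_rows --steps '[-0.1,0,0,0.03,0,-0.1,0,0,0.03,0,-0.1,0,0,0,0,-0.1,0,0,0.03,0,-0.1,0,0,0.03,0,-0.1,0,0,0,0,-0.1,0,0,0.03,0,-0.1,0,0,0,0,-0.1,0,0,0,0,-0.1,0,0,0,0]'

```text
time: 17.5
position: [0.604, -0.1792, -0.0339]
tool_rot: [0.681, 0.732, -0.0, 0.0]
ft_force: [-0.4, 0.3, 0.5]
grip_width: 0.0396
grip_force: 0.0
```

Emit:
play_rows --steps '[-0.1,-0.15,0,0.03,0,-0.1,0,0,0.03,0,-0.1,0,0,0,0,-0.1,0,0,0.03,0,-0.1,0,0,0,0,-0.1,0,0,0.03,0,-0.1,0,0,0,0,-0.1,0,0,0,0,-0.1,0,0,0,0,-0.1,0,0,0,0]'

```text
time: 18.5
position: [0.6043, -0.1838, -0.0365]
tool_rot: [0.681, 0.733, -0.0, 0.0]
ft_force: [-0.5, -0.1, 7.2]
grip_width: 0.0392
grip_force: 3.5
```

Contact with the table at reported z of about -0.036, so the offset is about 36 mm. I'll back off 1.5 mm and grip.

Emit:
play_rows --steps '[-0.1,0,0,-0.06,0,-0.1,0,0,0,0,-1,0,0,0,0,-1,0,0,0,0,-1,0,0,0,0,-1,0,0,0,0,-1,0,0,0,0,-1,0,0,0,0,-1,0,0,0,0,-1,0,0,0,0]' --grip_force 10

```text
time: 19.5
position: [0.6042, -0.1837, -0.0358]
tool_rot: [0.681, 0.732, -0.0, -0.0]
ft_force: [-0.3, -0.2, -0.5]
grip_width: 0.0076
grip_force: 10.0
```

Emit:
play_rows --steps '[-1,0,0,0,0,-1,0,0,0,0,-1,0,0,-0.1,0,-1,0,0,-0.2,0,-1,0,0,-0.4,0,-1,0,0,-0.5,0,-1,0,0,-0.5,0,-1,0,0,-0.3,0,-1,0,0,0,0,-1,0,0,0,0]'

```text
time: 20.5
position: [0.6043, -0.1837, 0.0247]
tool_rot: [0.681, 0.732, 0.0, 0.0]
ft_force: [-0.2, -0.0, -0.8]
grip_width: 0.0076
grip_force: 10.0
```

```bash
cat > pen.py <<'E'
from go import *
def pen(c,x0,x1,y0,y1,z):
    im=c['image'][y0:y1,x0:x1].astype(float);m=((im[...,2]-im[...,0])>12)&(im[...,2]>45)
    n,l,st,_=cv2.connectedComponentsWithStats(m.astype(np.uint8),connectivity=8)
    k=1+st[1:,4].argmax();P=np.argwhere(l==k)[:,::-1]+[x0,y0]
    return P
E
python3 -c "
from pen import *
to(J(0,0,0))
s=snap('side','s6.png');t=snap('top','t6.png');pickle.dump((t,s),open('ts6.pkl','wb'))
a=cv2.imread('pics/t6.png')[130:220,230:350];b=cv2.imread('pics/s6.png')[170:300,240:340]
a=cv2.resize(a,(480,360),interpolation=2);b=cv2.resize(b,(277,360),interpolation=2)
cv2.imwrite('pics/ts6.png',cv2.convertScaleAbs(np.hstack([a,b]),alpha=1.6))"
```

```text
t 20.5 pos [ 0.6043 -0.1837  0.0247] F [-0.2007 -0.0459 -0.7806] w 0.0076207911833309615 yaw 4.183661792962831 axz [ 0.0005 -0.0003 -1.    ] need units [ 9.2994 -2.0545  0.8203]
```

View pics/ts6.png

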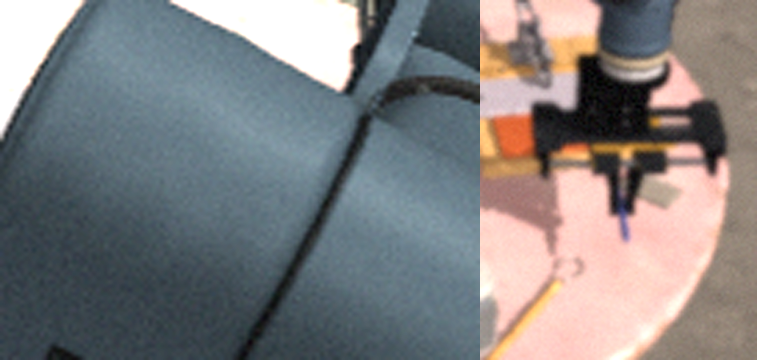

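Picture: the pencil is held, its blunt stub visible at side px (291-293, 247-257). The arm hides the top view. I'll check numerically whether the pencil is level.

```bash
python3 -c "
from pen import *
t,s=pickle.load(open('ts6.pkl','rb'))
P=pen(s,275,305,236,275,0);print(len(P),P[P[:,1].argsort()].tolist())
G=np.array([.6043,-.1837,.0645]);d=np.array([-.0715,.9974,0])
for droop in(-10,0,10):
    a=np.radians(droop);v=np.r_[d[:2]*np.cos(a),-np.sin(a)]
    print(droop,[proj(s,G-v*L).round(1).tolist() for L in(.02,.05,.053,.056)])
s0=pickle.load(open('side0.pkl','rb'));P=pen(s0,275,305,230,285,0);print(P[:,1].min(),P[:,1].max(), proj(s0,[.5987,-.087,.004]),proj(s0,[.6095,-.2368,.004]))
"
```

```text
17 [[291, 243], [291, 244], [290, 245], [291, 245], [290, 246], [291, 246], [292, 246], [291, 247], [292, 247], [291, 248], [291, 249], [291, 250], [292, 251], [292, 252], [292, 253], [292, 254], [292, 255]]
-10 [[[291.6, 250.3]], [[292.7, 258.6]], [[292.8, 259.4]], [[292.9, 260.3]]]
0 [[[291.7, 249.4]], [[292.9, 256.4]], [[293.0, 257.1]], [[293.1, 257.9]]]
10 [[[291.7, 248.4]], [[293.0, 253.9]], [[293.2, 254.4]], [[293.3, 255.0]]]
246 270 [[286.8616 239.9721]] [[292.2198 273.3072]]
```

The pencil is nearly level. For a robust point contact I'll tilt the point down about 6° in the grip, by pressing the blunt stub on the fixed board's bare far-right strip.

Emit:
play_rows --steps '[-1,0,0,0,0.8,-1,0,0,0,0.9,-1,0,0,0,1,-1,0,0,0,1,-1,0,0,0,1,-1,0,0,0,1,-1,0,0,0,1,-1,0,0,0,1,-1,0,0,0,1,-1,0,0,0,1]'

```text
time: 21.6
position: [0.6036, -0.1834, 0.0232]
tool_rot: [0.944, 0.329, -0.001, -0.001]
ft_force: [0.1, -0.6, 0.3]
grip_width: 0.0077
grip_force: 10.0
```

Emit:
play_rows --steps '[-1,0,0,0,1,-1,0,0,0,1,-1,0,0,0,1,-1,0,0,0,1,-1,0,0,0,0.6,-1,0,0,0,0,-1,0,0,0,0,-1,0,0,0,0,-1,0,0,0,0,-1,0,0,0,0]'

```text
time: 22.6
position: [0.6042, -0.1837, 0.0242]
tool_rot: [0.994, 0.107, -0.0, -0.0]
ft_force: [0.1, 0.6, 1.0]
grip_width: 0.0079
grip_force: 10.0
```

```bash
python3 -c "
from go import *
to(J(.140,-.09,-.0127),-77.8)"
```

```text
t 22.6 pos [ 0.6042 -0.1837  0.0242] F [0.0631 0.5624 0.9539] w 0.00791387563758111 yaw -77.73301093692379 axz [-0.0001  0.0001 -1.    ] need units [ 3.9398 -6.4878  1.2301]
twist units 0.011691797135060522
```

Emit:
play_rows --steps '[-1,0.44,-0.7,0,0,-1,0.44,-0.73,0,0,-1,0.44,-0.73,0,0,-1,0.44,-0.73,0,0,-1,0.44,-0.73,0,0,-1,0.44,-0.73,0,0,-1,0.44,-0.73,0,0,-1,0.44,-0.73,0,0,-1,0.42,-0.68,0,0,-1,0,0,0,0]'

```text
time: 23.6
position: [0.6793, 0.0349, 0.0244]
tool_rot: [0.994, 0.109, 0.001, -0.0]
ft_force: [0.5, 0.0, -0.3]
grip_width: 0.0081
grip_force: 10.0
```

Emit:
play_rows --steps '[-1,0,0,0.3,0,-1,0,0,0.4,0,-1,0,0,0.3,0,-1,0,0,0.2,0,-1,0,0,0.1,0,-1,0,0,0.1,0,-1,0,0,0.08,0,-1,0,0,0.06,0,-1,0,0,0,0,-1,0,0,0,0]'

```text
time: 24.6
position: [0.6787, 0.0317, -0.0217]
tool_rot: [0.994, 0.107, 0.0, 0.0]
ft_force: [-1.1, -1.0, 0.8]
grip_width: 0.0078
grip_force: 10.0
```

```bash
python3 -c "
from go import *
to(J(.140,-.09,-.0222),-77.8)"
```

```text
t 24.6 pos [ 0.6787  0.0317 -0.0217] F [-1.1218 -0.9681  0.7505] w 0.007785919483013634 yaw -77.7390299845217 axz [ 0.0006 -0.0001 -1.    ] need units [-0.0124 -0.0002  0.0162]
twist units 0.010641275150882201
```

Emit:
play_rows --steps '[-1,0,0,-0.3,0,-1,0,0,-0.5,0,-1,0,0,-0.6,-0.5,-1,0,0,-0.4,-1,-1,0,0,0,-1,-1,0,0,0,-1,-1,0,0,0,-1,-1,0,0,0,-1,-1,0,0,0,-1,-1,0,0,0,-1]'

```text
time: 25.6
position: [0.6793, 0.0317, 0.0337]
tool_rot: [0.885, 0.465, 0.001, 0.001]
ft_force: [-0.5, -0.5, 0.1]
grip_width: 0.0078
grip_force: 10.0
```

Emit:
play_rows --steps '[-1,0,0,0,-1,-1,0,0,0,-1,-1,0,0,0,-1,-1,0,0,0,-1,-1,0,0,0,-1,-1,0,0,0,-1,-1,0,0,0,-1,-1,0,0,0,-1,-1,0,0,0,-0.2,-1,0,0,0,0]'

```text
time: 26.6
position: [0.679, 0.0317, 0.0331]
tool_rot: [0.628, 0.778, 0.0, 0.001]
ft_force: [-0.2, -0.2, -0.4]
grip_width: 0.0077
grip_force: 10.0
```

```bash
python3 -c "
from go import *
to(J(.066,-.156,.033),12.2)"
```

```text
t 26.6 pos [0.679  0.0317 0.0331] F [-0.1911 -0.1595 -0.3897] w 0.007743249563820449 yaw 12.123865046209017 axz [ 0.0015 -0.0001 -1.    ] need units [-2.201  -2.484   0.0014]
twist units -0.013288056195064346
```

Emit:
play_rows --steps '[-1,-0.5,0,0,0,-1,-0.6,0,0,0,-1,-0.6,0,0,0,-1,-0.5,-0.4,0,0,-1,0,-0.6,0,0,-1,0,-0.6,0,0,-1,0,-0.6,0,0,-1,0,-0.28,0,0,-1,0,0,0,0,-1,0,0,0,0]'

```text
time: 27.6
position: [0.6205, -0.0493, 0.0323]
tool_rot: [0.628, 0.778, 0.0, 0.001]
ft_force: [0.7, -0.2, 0.8]
grip_width: 0.0081
grip_force: 10.0
```

```bash
cat > look.py <<'E'
from pen import *
to(J(.066,-.150,.0001),12.2)
s=snap('side','s7.png');t=snap('top','t7.png')
P0=robot.get_obs()['position']
for n,c in(('s',s),('t',t)):
    im=c['image'].astype(float);m=((im[...,2]-im[...,0])>8)&(im[...,2]-im[...,1]>4)&(im[...,2]>40)
    g=proj(c,P0+[0,0,.0397])[0].astype(int)
    w=np.zeros(m.shape,bool);w[g[1]-45:g[1]+40,g[0]-55:g[0]+40]=1;m&=w
    k,l,st,_=cv2.connectedComponentsWithStats(m.astype(np.uint8));print(n,'grip px',g)
    for i in range(1,k):
        if st[i,4]>3: print('  comp',st[i].tolist(),np.argwhere(l==i)[:,::-1].tolist() if st[i,4]<60 else '')
d=np.r_[ey,0]
for a in(0,4,7):
    r=np.radians(a);v=d*np.cos(r)-[0,0,np.sin(r)]
    for nm,c in(('s',s),('t',t)): print(a,nm,'tip',proj(c,P0+[0,0,.0397]+.097*v).round(1),'blunt',proj(c,P0+[0,0,.0397]-.053*v).round(1))
E
python3 look.py
```

```text
t 27.6 pos [ 0.6205 -0.0493  0.0323] F [ 0.6936 -0.2059  0.801 ] w 0.008058207246539441 yaw 12.152666573293732 axz [ 0.0015 -0.0003 -1.    ] need units [ 0.2295 -0.0137  1.0738]
twist units -0.008261241422757859
s grip px [294 215]
  comp [294, 216, 3, 3, 6] [[294, 216], [295, 216], [296, 216], [295, 217], [296, 217], [296, 218]]
t grip px [280 151]
  comp [230, 106, 90, 85, 4295] 
  comp [225, 157, 12, 34, 235] 
  comp [249, 158, 5, 2, 7] [[251, 158], [252, 158], [253, 158], [249, 159], [250, 159], [251, 159], [252, 159]]
0 s tip [[287.2 198.9]] blunt [[299.1 225.7]]
0 t tip [[247.4 158. ]] blunt [[298.5 148.5]]
4 s tip [[287.2 200.6]] blunt [[299.2 224.7]]
4 t tip [[247.5 158.4]] blunt [[298.6 148.2]]
7 s tip [[287.1 202. ]] blunt [[299.3 223.9]]
7 t tip [[247.6 158.7]] blunt [[298.6 148. ]]
```

```bash
cat > prof.py <<'E'
import cv2,sys,numpy as np
n,x0,x1,y0,y1=sys.argv[1],*map(int,sys.argv[2:6])
im=cv2.imread('pics/'+n).astype(int)[y0:y1,x0:x1];print('cols',x0);
for i,r in enumerate(im[...,0]-im[...,2]): print(y0+i,r.tolist())
E
python3 prof.py t7.png 240 262 155 162; python3 prof.py s7.png 281 294 196 208;python3 prof.py s7.png 290 306 215 230
```

```text
cols 240
155 [-8, -6, -17, -58, -91, -89, -89, -92, -94, -94, -91, -92, -82, -31, 14, 9, 15, 15, 16, 14, 11, 10]
156 [-7, -8, -7, -42, -90, -90, -90, -93, -91, -94, -91, -93, -61, 6, 9, 5, 9, 13, 13, 12, 8, 12]
157 [-7, -5, -8, -37, -79, -91, -93, -89, -90, -90, -89, -93, -66, -6, 6, 5, 10, 12, 12, 12, 9, 14]
158 [-5, -7, -6, -27, -68, -87, -90, -88, -77, -39, -3, 12, 22, 13, 8, 7, 14, 14, 11, 11, 12, 14]
159 [-8, -6, -4, -19, -43, -52, -50, -54, -11, 25, 22, 24, 23, 13, 7, 13, 11, 10, 10, 12, 14, 14]
160 [-7, -5, -6, -23, -72, -121, -123, -122, -76, -41, -58, -38, 0, 8, 10, 10, 10, 15, 14, 13, 15, 16]
161 [-5, -5, -6, -8, -53, -118, -121, -121, -119, -121, -122, -71, -2, 8, 10, 12, 9, 13, 12, 12, 15, 15]
cols 281
196 [-9, -8, -7, -1, -16, -37, -55, -64, -65, -64, -64, -58, -52]
197 [-9, -12, -8, -4, -11, -21, -32, -32, -29, -26, -21, -20, -17]
198 [-11, -8, -9, -7, -7, -18, -15, -8, -4, 0, -3, 1, 1]
199 [-5, -7, -5, -7, -9, -18, -18, -5, 3, 2, 0, 4, 1]
200 [-3, -5, -5, -4, -7, -13, -14, -6, -1, 2, 0, 2, 4]
201 [-6, -4, -6, -5, -4, -10, -16, -7, 0, 4, 2, 1, 4]
202 [-6, -8, -8, -7, -7
[... 875 characters left out ...]
 -42, -42, -42]
222 [-111, -106, -102, -91, -88, -85, -75, -44, -18, -21, -41, -47, -47, -45, -43, -44]
223 [-98, -96, -93, -90, -92, -94, -91, -76, -56, -58, -61, -51, -46, -44, -43, -44]
224 [-91, -90, -90, -92, -94, -97, -100, -98, -86, -83, -78, -61, -49, -47, -43, -43]
225 [-92, -88, -93, -90, -99, -98, -100, -97, -97, -92, -83, -62, -49, -44, -43, -42]
226 [-94, -92, -92, -95, -96, -94, -97, -98, -95, -88, -78, -56, -46, -42, -42, -41]
227 [-90, -89, -91, -90, -92, -88, -87, -88, -85, -82, -70, -53, -46, -41, -41, -41]
228 [-81, -83, -80, -81, -79, -77, -69, -70, -66, -63, -57, -47, -44, -42, -41, -40]
229 [-64, -61, -64, -66, -60, -58, -54, -52, -48, -47, -46, -44, -41, -42, -41, -41]
```

```bash
cat > tip.py <<'E'
from edge import *
from go import *
import warnings;warnings.simplefilter('ignore')
t0=pickle.load(open('top0.pkl','rb'));l,q=freeedge(t0,.032)
d=l[:2]*np.sign(l[0]);n=np.array([-d[1],d[0]])
def rep(px,z):
    X=onz(t0,px,z)[:2];r=X-l[2:]
    c=np.array([.5225,.09]);print('tip world',X,'edge offset mm (neg=right)',1000*(n@r),'x along',1000*(d@(X-c)))
E
python3 -c "
from tip import *
print(np.degrees(np.arctan2(d[1],d[0])));rep((247.9,158.7),.055);to(J(0,0,0))
P=robot.get_obs()['position'];T=P[:2]+.097*np.cos(np.radians(10))*ey;r=T-l[2:];print('model',T,1000*(n@r),1000*(d@(T-O)))"
```

```text
12.172797
tip world [0.6017 0.0445] edge offset mm (neg=right) -10.92034624189152 x along 67.81514901936492
t 27.7 pos [ 0.6209 -0.0489  0.0322] F [-0.5354  0.7455 -0.0227] w 0.0082668229473774 yaw 12.203868035862135 axz [ 0.0016 -0.0004 -1.    ] need units [ 5.2187 -2.2284  1.0679]
model [0.6007 0.0445] -10.69619841320385 66.84352910319251
```

Tip measured and modelled agree to within 1 mm, at 10.8 mm right of the edge and x = +67 mm. I'll shift 6.6 mm toward the edge, then lower gently.

Emit:
play_rows --steps '[-1,0.11,0,0,0,-1,0.11,0,0,0,-1,0,0,0.15,0,-1,0,0,0.15,0,-1,0,0,0.15,0,-1,0,0,0.15,0,-1,0,0,0.1,0,-1,0,0,0.06,0,-1,0,0,0,0,-1,0,0,0,0]'

```text
time: 28.7
position: [0.6184, -0.0422, 0.0093]
tool_rot: [0.628, 0.778, 0.0, 0.0]
ft_force: [-0.9, 0.3, 0.0]
grip_width: 0.0077
grip_force: 10.0
```

```bash
cat > tl.py <<'E'
from tip import *
import sys
def look(nm,L=.097,tilt=9):
    t=snap('top',nm);to(J(0,0,0));P=robot.get_obs()['position']
    T=P[:2]+L*np.cos(np.radians(tilt))*ey;r=T-l[2:];print('model',1000*(n@r),1000*(d@(T-O)))
    p=proj(t,np.r_[T,.029])[0];print('pred px',p);im=t['image'].astype(int);x,y=p.astype(int)
    print('cols from',x-7)
    for v in range(y-3,y+4): print(v,(im[v,x-7:x+9,2]-im[v,x-7:x+9,0]).tolist())
if __name__=='__main__': look(sys.argv[1])
E
python3 tl.py t8.png
```

```text
t 28.75 pos [ 0.6184 -0.0422  0.0094] F [-0.3554  0.9304 -0.2374] w 0.007999156452308436 yaw 12.19730720359396 axz [ 0.0003 -0.0001 -1.    ] need units [ 4.9834 -2.1948  0.3115]
model -3.386702302650363 65.8592930406381
pred px [245.515  161.5066]
cols from 238
158 [18, 21, 21, 19, 21, 21, 19, 22, 17, 21, 21, 17, 18, 18, 19, 18]
159 [20, 20, 18, 23, 19, 18, 19, 18, 23, 19, 21, 19, 18, 20, 22, 18]
160 [22, 19, 18, 22, 20, 25, 22, 20, 20, 21, 22, 20, 18, 20, 20, 20]
161 [24, 20, 22, 21, 21, 21, 22, 23, 21, 22, 19, 20, 21, 19, 20, 22]
162 [24, 22, 20, 22, 21, 22, 22, 22, 20, 21, 20, 20, 22, 22, 18, 21]
163 [20, 21, 19, 21, 23, 20, 20, 20, 20, 19, 21, 23, 22, 21, 23, 20]
164 [22, 21, 20, 23, 23, 21, 20, 21, 20, 19, 21, 23, 20, 21, 23, 24]
```

```bash
cat > blunt.py <<'E'
from go import *
def blunt(nm):
    s=snap('side',nm);ob=robot.get_obs();P=ob['position']+[0,0,.0397];im=s['image'].astype(float);b=im[...,2]-im[...,0]
    for a in(0,5,10,15):
        r=np.radians(a);v=np.r_[ey*np.cos(r),-np.sin(r)];print(a,proj(s,P-.053*v)[0].round(2),proj(s,P+.097*v)[0].round(2))
    g,e=proj(s,P)[0],proj(s,P-.053*np.r_[ey,0])[0]
    x,y=int(e[0]),int(e[1]);print('cols',x-6,'F',ob['ft_force'],P)
    for v in range(y-8,y+2): print(v,b[v,x-6:x+5].astype(int).tolist())
if __name__=='__main__':
    import sys;blunt(sys.argv[1])
E
python3 blunt.py s8.png
```

```text
0 [297.74 230.3 ] [286.12 203.42]
5 [297.82 229.07] [286.02 205.54]
10 [297.87 227.77] [285.97 207.76]
15 [297.88 226.4 ] [285.97 210.05]
cols 291 F [ 0.8593 -0.661  -0.7647] [ 0.6185 -0.0422  0.0492]
222 [-42, -35, -26, -1, 11, -7, -41, -72, -76, -65, -50]
223 [-69, -66, -56, -31, -3, -10, -43, -74, -84, -75, -58]
224 [-81, -82, -76, -54, -18, -7, -37, -73, -84, -78, -60]
225 [-90, -88, -88, -72, -40, -4, -22, -59, -82, -82, -60]
226 [-91, -92, -93, -81, -57, -23, -15, -45, -71, -76, -59]
227 [-91, -91, -93, -85, -71, -48, -33, -47, -64, -68, -53]
228 [-82, -81, -81, -79, -70, -57, -49, -46, -53, -55, -49]
229 [-64, -63, -64, -63, -57, -53, -48, -46, -47, -45, -45]
230 [-48, -49, -48, -47, -48, -43, -45, -43, -44, -45, -44]
231 [-45, -47, -43, -39, -35, -38, -39, -40, -41, -43, -43]
```

Emit:
play_rows --steps '[-1,-0.03,0,0,0,-1,0,0,0.04,0,-1,0,0,0.04,0,-1,0,0,0.04,0,-1,0,0,0.04,0,-1,0,0,0.04,0,-1,0,0,0,0,-1,0,0,0,0,-1,0,0,0,0,-1,0,0,0,0]'

```text
time: 29.8
position: [0.6185, -0.043, 0.0033]
tool_rot: [0.628, 0.778, 0.0, 0.0]
ft_force: [0.7, -0.3, 1.2]
grip_width: 0.0075
grip_force: 10.0
```

```bash
python3 blunt.py s9.png
```

```text
0 [297.63 232.04] [286.04 205.05]
5 [297.72 230.81] [285.94 207.17]
10 [297.76 229.52] [285.89 209.38]
15 [297.78 228.15] [285.89 211.66]
cols 291 F [ 0.1927 -0.6297  1.0272] [ 0.6185 -0.043   0.043 ]
224 [-51, -41, -22, 6, -10, -44, -78, -89, -92, -79, -61]
225 [-75, -70, -50, -21, -9, -41, -73, -90, -95, -81, -63]
226 [-90, -83, -71, -40, -11, -20, -56, -80, -88, -78, -59]
227 [-90, -89, -83, -58, -21, -6, -31, -64, -77, -71, -55]
228 [-81, -81, -80, -65, -37, -5, -11, -39, -53, -55, -48]
229 [-61, -63, -63, -57, -41, -15, -9, -22, -38, -42, -43]
230 [-48, -48, -48, -48, -39, -29, -23, -31, -39, -44, -46]
231 [-45, -46, -40, -37, -34, -34, -31, -36, -42, -42, -41]
232 [-42, -39, -38, -31, -28, -28, -29, -34, -38, -37, -39]
233 [-40, -34, -26, -25, -24, -26, -23, -27, -29, -35, -34]
```

The blunt end dropped relative to level (tilt 12°→8°), so the point is on the tile. Starting the line at about 24 mm/s, with a slight down feed.

Emit:
play_rows --steps '[-1,0,-0.04,0.004,0,-1,0,-0.08,0.004,0,-1,0,-0.08,0.003,0,-1,0,-0.08,0.003,0,-1,0,-0.08,0.003,0,-1,0,-0.08,0.003,0,-1,0,-0.08,0.003,0,-1,0,-0.08,0.003,0,-1,0,-0.08,0.003,0,-1,0,-0.08,0.003,0]'

```text
time: 30.85
position: [0.596, -0.0479, 0.0023]
tool_rot: [0.628, 0.778, 0.0, 0.0]
ft_force: [0.4, 0.5, 0.2]
grip_width: 0.0079
grip_force: 10.0
```

```bash
python3 blunt.py s10.png; python3 tl.py t10.png
```

```text
0 [290.2  233.06] [279.24 205.93]
5 [290.27 231.83] [279.15 208.05]
10 [290.3  230.53] [279.12 210.26]
15 [290.3  229.17] [279.14 212.55]
cols 284 F [ 0.7337 -0.4244  0.0066] [ 0.5954 -0.0479  0.0419]
225 [-54, -42, -17, 4, -11, -45, -70, -80, -91, -95, -98]
226 [-79, -71, -46, -17, -10, -37, -68, -86, -91, -93, -94]
227 [-88, -85, -66, -35, -3, -17, -54, -81, -88, -90, -90]
228 [-89, -86, -72, -47, -6, -1, -31, -63, -79, -84, -80]
229 [-80, -75, -68, -48, -14, 4, -13, -45, -58, -66, -63]
230 [-62, -58, -56, -47, -24, -5, -8, -33, -47, -49, -50]
231 [-54, -49, -48, -45, -36, -24, -24, -33, -42, -42, -39]
232 [-47, -48, -48, -49, -43, -36, -40, -37, -40, -33, -33]
233 [-46, -46, -47, -45, -44, -41, -38, -38, -32, -28, -25]
234 [-47, -47, -46, -44, -45, -41, -39, -34, -29, -25, -25]
t 30.95 pos [ 0.5957 -0.0479  0.0023] F [ 1.0094 -0.1273  0.6661] w 0.007650795857891981 yaw 12.200176719852045 axz [-0.0006  0.     -1.    ] need units [ 5.0084 -1.4139  0.0766]
model -4.145482931771168 42.44333350779372
pred px [247.2417 169.0989]
cols from 240
166 [7, 13, 19, 20, 18, 23, 19, 20, 22, 19, 21, 21, 20, 18, 22, 23]
167 [6, 17, 19, 19, 21, 23, 21, 22, 23, 21, 18, 22, 19, 20, 23, 22]
168 [12, 20, 21, 21, 21, 24, 20, 22, 18, 19, 24, 20, 21, 19, 19, 22]
169 [14, 21, 23, 23, 20, 21, 23, 20, 21, 22, 22, 22, 22, 23, 21, 21]
170 [17, 21, 22, 19, 20, 21, 21, 20, 23, 21, 21, 21, 19, 21, 21, 21]
171 [21, 19, 22, 22, 21, 20, 20, 20, 20, 22, 21, 22, 20, 20, 21, 24]
172 [19, 20, 21, 20, 22, 19, 21, 20, 20, 22, 20, 23, 21, 23, 21, 21]
```

Tracking is good: offset -4.1 mm, with the tilt still falling. Continuing.

Emit:
play_rows --steps '[-1,0,-0.08,0.003,0,-1,0,-0.08,0.003,0,-1,0,-0.08,0.003,0,-1,0,-0.08,0.003,0,-1,0,-0.08,0.003,0,-1,0,-0.08,0.003,0,-1,0,-0.08,0.003,0,-1,0,-0.08,0.003,0,-1,0,-0.08,0.003,0,-1,0,-0.08,0.003,0]'

```text
time: 31.95
position: [0.5725, -0.053, 0.0014]
tool_rot: [0.628, 0.778, -0.0, -0.0]
ft_force: [1.7, -0.5, 1.1]
grip_width: 0.008
grip_force: 10.0
```

Emit:
play_rows --steps '[-1,0,-0.08,0.003,0,-1,0,-0.08,0.003,0,-1,0,-0.08,0.003,0,-1,0,-0.08,0.003,0,-1,0,-0.08,0.003,0,-1,0,-0.08,0.003,0,-1,0,-0.08,0.003,0,-1,0,-0.08,0.003,0,-1,0,-0.08,0.003,0,-1,0,-0.08,0.003,0]'

```text
time: 32.95
position: [0.5491, -0.0581, 0.0005]
tool_rot: [0.628, 0.778, -0.0, 0.0]
ft_force: [0.3, 0.4, 0.4]
grip_width: 0.0078
grip_force: 10.0
```

```bash
python3 blunt.py s11.png; python3 tl.py t11.png
```

```text
0 [275.   235.08] [265.33 207.65]
5 [275.04 233.85] [265.29 209.77]
10 [275.05 232.54] [265.29 211.99]
15 [275.04 231.18] [265.34 214.28]
cols 268 F [ 0.5446 -0.2992  0.3469] [ 0.5485 -0.058   0.0401]
227 [-54, -51, -41, -18, 13, 10, -28, -65, -85, -91, -94]
228 [-76, -74, -65, -45, -10, 8, -30, -67, -86, -90, -92]
229 [-80, -82, -80, -65, -25, 1, -19, -55, -76, -82, -80]
230 [-79, -76, -74, -65, -36, -5, -4, -36, -56, -65, -63]
231 [-65, -58, -55, -50, -31, -5, 5, -12, -36, -49, -53]
232 [-50, -47, -47, -45, -35, -16, 3, -7, -30, -40, -47]
233 [-44, -41, -39, -41, -39, -27, -14, -17, -31, -45, -43]
234 [-43, -41, -42, -42, -39, -38, -30, -31, -40, -44, -45]
235 [-42, -42, -44, -44, -43, -43, -41, -41, -45, -43, -45]
236 [-44, -45, -44, -42, -42, -43, -45, -45, -42, -45, -45]
t 33.05 pos [ 0.5487 -0.058   0.0005] F [-0.3732 -0.0018  1.3284] w 0.007895012517870724 yaw 12.199177861988836 axz [-0.0006  0.0001 -1.    ] need units [5.0072 0.1874 0.0162]
model -4.131131144514153 -5.596598116469391
pred px [250.2856 184.8782]
cols from 243
181 [21, 20, 19, 17, 18, 9, 5, 10, 15, 21, 21, 19, 22, 20, 21, 20]
182 [20, 21, 18, 18, 13, 4, 6, 11, 18, 20, 21, 22, 21, 22, 22, 19]
183 [18, 21, 19, 16, 8, 6, 7, 16, 20, 22, 22, 20, 21, 23, 21, 20]
184 [21, 20, 20, 16, 11, 4, 8, 15, 19, 22, 21, 17, 19, 20, 21, 22]
185 [21, 18, 16, 13, 6, 5, 12, 18, 21, 21, 20, 21, 21, 21, 20, 19]
186 [19, 16, 12, 12, 7, 4, 18, 19, 20, 18, 22, 23, 22, 22, 21, 21]
187 [18, 17, 15, 13, 3, 6, 15, 19, 20, 20, 20, 20, 21, 22, 22, 21]
```

Emit:
play_rows --steps '[-1,0,-0.08,0.002,0,-1,0,-0.08,0.002,0,-1,0,-0.08,0.002,0,-1,0,-0.08,0.002,0,-1,0,-0.08,0.002,0,-1,0,-0.08,0.002,0,-1,0,-0.08,0.002,0,-1,0,-0.08,0.002,0,-1,0,-0.08,0.002,0,-1,0,-0.08,0.002,0]'

```text
time: 34.05
position: [0.5256, -0.0631, -0.0001]
tool_rot: [0.628, 0.778, 0.0, 0.0]
ft_force: [1.6, 0.9, 0.2]
grip_width: 0.0078
grip_force: 10.0
```

Emit:
play_rows --steps '[-1,0,-0.08,0.002,0,-1,0,-0.08,0.002,0,-1,0,-0.08,0.002,0,-1,0,-0.08,0.002,0,-1,0,-0.08,0.002,0,-1,0,-0.08,0.002,0,-1,0,-0.08,0.002,0,-1,0,-0.08,0.002,0,-1,0,-0.08,0.002,0,-1,0,-0.08,0.002,0]'

```text
time: 35.05
position: [0.5022, -0.0682, -0.0007]
tool_rot: [0.628, 0.778, 0.0, 0.0]
ft_force: [1.0, 0.4, 1.0]
grip_width: 0.0077
grip_force: 10.0
```

Emit:
play_rows --steps '[-1,0,-0.08,0.002,0,-1,0,-0.08,0.002,0,-1,0,-0.08,0.002,0,-1,0,-0.08,0.002,0,-1,0,-0.06,0.002,0,-1,0,-0.03,0.002,0,-1,0,0,0.005,0,-1,0,0,0,0,-1,0,0,0,0,-1,0,0,0,0]'

```text
time: 36.05
position: [0.4904, -0.0707, -0.0012]
tool_rot: [0.628, 0.778, -0.0, -0.0]
ft_force: [-0.2, 0.0, 1.2]
grip_width: 0.0078
grip_force: 10.0
```

```bash
python3 blunt.py s12.png; python3 tl.py t12.png
```

```text
0 [255.96 237.5 ] [247.93 209.7 ]
5 [255.97 236.27] [247.94 211.83]
10 [255.95 234.96] [247.98 214.05]
15 [255.91 233.59] [248.06 216.36]
cols 249 F [1.0607 0.032  0.781 ] [ 0.4904 -0.0707  0.0385]
229 [-59, -50, -38, -13, 14, 15, -20, -53, -77, -89, -92]
230 [-82, -82, -73, -46, -9, 10, -23, -64, -81, -93, -92]
231 [-94, -96, -94, -70, -30, 2, -22, -62, -81, -88, -83]
232 [-90, -89, -87, -73, -38, 1, -8, -45, -66, -72, -69]
233 [-70, -68, -67, -54, -33, 1, 5, -23, -45, -54, -53]
234 [-52, -52, -49, -45, -31, -7, 7, -9, -32, -44, -46]
235 [-48, -46, -47, -44, -39, -20, -4, -15, -32, -44, -44]
236 [-46, -46, -46, -43, -40, -32, -26, -27, -39, -43, -41]
237 [-45, -46, -44, -45, -38, -40, -38, -40, -41, -41, -44]
238 [-46, -45, -43, -45, -44, -44, -44, -45, -43, -45, -44]
t 36.15 pos [ 0.4904 -0.0707 -0.0012] F [ 0.8678  0.3082 -0.0066] w 0.007798999336298524 yaw 12.210705668425145 axz [-0. -0. -1.] need units [ 5.0094  2.1801 -0.0414]
model -4.239028539133079 -65.34838091427241
pred px [254.1516 204.6892]
cols from 247
201 [20, 21, 20, 18, 23, 18, 20, 19, 20, 19, 18, 19, 21, 18, 16, 4]
202 [15, 16, 17, 18, 20, 19, 19, 18, 17, 20, 21, 19, 18, 17, 14, 8]
203 [19, 18, 20, 20, 19, 20, 21, 19, 20, 21, 21, 19, 20, 18, 14, 20]
204 [17, 19, 18, 21, 18, 18, 20, 21, 20, 18, 19, 19, 17, 16, 12, 9]
205 [16, 19, 19, 18, 18, 17, 20, 17, 19, 17, 20, 18, 14, 13, -27, -31]
206 [18, 18, 18, 16, 19, 17, 19, 18, 16, 18, 16, 17, 15, -1, -37, -28]
207 [18, 19, 18, 19, 18, 17, 18, 15, 21, 17, 17, 14, 13, -28, -34, -2]
```

The line ended at x = -65 mm, with tilt falling consistently, so contact held throughout. I'll lift and carry the pencil back to its free spot.

Emit:
play_rows --steps '[-1,0,0,-0.1,0,-1,0,0,-0.2,0,-1,0,0,-0.3,0,-1,0,0,-0.5,0,-1,0,0,-0.5,0,-1,0,0,-0.4,0.4,-1,0,0,0,0.5,-1,0,0,0,0.5,-1,0,0,0,0,-1,0,0,0,0]'

```text
time: 37.15
position: [0.4904, -0.0708, 0.0593]
tool_rot: [0.68, 0.733, 0.0, 0.0]
ft_force: [-0.7, -0.6, 0.4]
grip_width: 0.0074
grip_force: 10.0
```

```bash
python3 -c "
from go import *
to([.6043,-.1838,-.0200],4.2)"
```

```text
t 37.15 pos [ 0.4904 -0.0708  0.0593] F [-0.6748 -0.5595  0.4034] w 0.007390515654530286 yaw 4.247979142816225 axz [ 0.0004 -0.0003 -1.    ] need units [-4.0381  3.507   2.6444]
twist units 0.008373940144277281
```

Emit:
play_rows --steps '[-1,-0.4,0.35,0,0,-1,-0.5,0.45,0,0,-1,-0.55,0.45,0,0,-1,-0.55,0.45,0,0,-1,-0.55,0.45,0,0,-1,-0.55,0.5,0,0,-1,-0.5,0.45,0,0,-1,-0.44,0.4,0,0,-1,0,0,0,0,-1,0,0,0,0]'

```text
time: 38.15
position: [0.6029, -0.1834, 0.0584]
tool_rot: [0.681, 0.733, -0.0, -0.001]
ft_force: [0.2, 0.4, -1.2]
grip_width: 0.0078
grip_force: 10.0
```

Emit:
play_rows --steps '[-1,0,0,0.5,0,-1,0,0,0.6,0,-1,0,0,0.6,0,-1,0,0,0.4,0,-1,0,0,0.2,0,-1,0,0,0.2,0,-1,0,0,0.15,0,-1,0,0,0.15,0,-1,0,0,0.1,0,-1,0,0,0,0]'

```text
time: 39.15
position: [0.6041, -0.1842, -0.0282]
tool_rot: [0.681, 0.732, 0.0, 0.0]
ft_force: [-0.3, 0.8, 1.5]
grip_width: 0.0078
grip_force: 10.0
```

```bash
python3 -c "
from go import *
to([.6043,-.1838,-.0352],4.2)"
```

```text
t 39.15 pos [ 0.6041 -0.1842 -0.0282] F [-0.2963  0.8438  1.5433] w 0.0077516739244670166 yaw 4.173929393647651 axz [ 0.0004 -0.0003 -1.    ] need units [0.0122 0.0071 0.2333]
twist units -0.0045501791883983955
```

Lower the last 7 mm, release to a small opening, then rise.

Emit:
play_rows --steps '[-1,0,0,0.08,0,-1,0,0,0.07,0,-1,0,0,0.05,0,-1,0,0,0.02,0,-1,0,0,0,0,-1,0,0,0,0,-0.1,0,0,0,0,-0.1,0,0,0,0,-0.1,0,0,0,0,-0.1,0,0,0,0]'

```text
time: 40.15
position: [0.6037, -0.1838, -0.0349]
tool_rot: [0.681, 0.732, -0.0, -0.0]
ft_force: [-0.9, 0.4, 0.4]
grip_width: 0.032
grip_force: 0.0
```

Emit:
play_rows --steps '[-0.1,0,0,0,0,-0.1,0,0,0,0,-0.1,0,0,-0.1,0,-0.1,0,0,-0.3,0,-0.1,0,0,-0.6,0,-0.1,0,0,-0.8,0,-0.1,0,0,-0.8,0,-0.1,0,0,-0.8,0,-0.1,0,0,-0.8,0,-0.1,0,0,-0.5,0]'

```text
time: 41.15
position: [0.6049, -0.1844, 0.1092]
tool_rot: [0.681, 0.732, 0.001, 0.002]
ft_force: [0.5, -0.3, 0.4]
grip_width: 0.0393
grip_force: 0.0
```

```bash
python3 -c "
from pen import *
to([.35,.3,.15],4.2)
s=snap('side','s13.png');s0=pickle.load(open('side0.pkl','rb'));_,s4=pickle.load(open('ts4.pkl','rb'))
P=pen(s,275,305,230,285,0);print(len(P),P.min(0),P.max(0));P=pen(s0,275,305,230,285,0);print(len(P),P.min(0),P.max(0))
d=np.abs(s['image'].astype(int)-s4['image']).sum(2)>70
print('jig diff',np.argwhere(d[175:235,225:290]).__len__(),'loop diff',d[262:300,238:280].sum())
"; python3 prof.py s13.png 282 297 234 277
```

```text
t 41.15 pos [ 0.6049 -0.1844  0.1092] F [ 0.5157 -0.3204  0.4165] w 0.039266846344835356 yaw 4.183991163734765 axz [ 0.0033 -0.0017 -1.    ] need units [16.7221 -7.2917 -1.4164]
twist units -0.0027940690224093068
39 [287 245] [291 271]
34 [287 246] [292 270]
jig diff 944 loop diff 0
cols 282
234 [-47, -47, -47, -45, -45, -47, -48, -42, -39, -31, -29, -26, -23, -23, -24]
235 [-46, -46, -47, -46, -47, -47, -44, -40, -30, -26, -22, -24, -25, -23, -23]
236 [-45, -42, -45, -45, -47, -44, -41, -33, -28, -25, -26, -22, -24, -22, -28]
237 [-46, -46, -43, -41, -43, -44, -40, -33, -28, -24, -23, -24, -23, -26, -25]
238 [-42, -45, -41, -42, -38, -42, -39, -38, -32, -30, -26, -27, -25, -24, -25]
239 [-45, -43, -39, -31, -28, -33, -40, -40, -38, -39, -33, -28, -27, -25, -23]
240 [-43, -37, -35, -19, -10, -19, -38, -42, -41, -42, -39, -37, -32, -36, -28]
241 [-45, -38, -30, -12, 1, -9, -30, -42, -43, -40, -40, -42, -40, -42, -38]
242 [-43, -40, -29, -12, 4, -5, -27, -42, -43, -43, -43, -44, -43, -43, -42]
243 [-46, -41, -33, -15, 10, 5, -22, -37, -45, -43, -41, -45, -45, -45, -46]
244 [-44, -41, -
[... 1818 characters left out ...]
68 [-45, -47, -46, -47, -43, -36, -27, 0, 24, 16, -12, -33, -37, -39, -38]
269 [-43, -45, -44, -44, -42, -37, -28, -4, 20, 18, -6, -31, -35, -39, -39]
270 [-44, -46, -44, -44, -44, -40, -29, -9, 18, 20, -3, -30, -35, -39, -40]
271 [-46, -44, -46, -44, -44, -39, -35, -12, 11, 17, -6, -29, -38, -41, -39]
272 [-47, -45, -42, -44, -38, -40, -35, -23, -3, 0, -16, -32, -41, -40, -38]
273 [-45, -43, -42, -42, -41, -38, -38, -32, -23, -18, -28, -37, -43, -42, -44]
274 [-40, -40, -42, -41, -41, -44, -41, -40, -37, -33, -37, -40, -42, -42, -40]
275 [-41, -41, -42, -41, -44, -43, -43, -43, -41, -41, -40, -41, -41, -43, -41]
276 [-44, -42, -42, -44, -46, -43, -42, -45, -46, -45, -42, -41, -43, -41, -38]
```

```bash
python3 -c "
from go import *
s=snap('side');_,s4=pickle.load(open('ts4.pkl','rb'))
d=np.abs(s['image'].astype(int)-s4['image']).sum(2)>70
print('clamp',d[150:200,244:272].sum(),'left tile/straightedge',d[190:232,228:268].sum(),robot.get_obs()['joint_velocities'])
print(robot.hand_in())"
```

```text
clamp 209 left tile/straightedge 168 [-0.0039  0.0427  0.036  -0.0016 -0.0232  0.0007]
the job is handed in; nothing more can be done
None
```

I locked the clamp, drew the pencil line from the tile's far side to its near side, laid the pencil back flat on the table and handed the job in. The hand-in returned no verdict, and the last camera check of the clamp, straightedge and tile showed image differences (209 and 168 pixels). I put these down to the arm being in view but did not confirm it.

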